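# Draw the extruder ram from behind the drying figures

## Task

The ram has to come out of the clay extruder for cleaning, but three drying clay pieces stand in front of it. First move all three - robed figure, cottage and lamb - over to the cream kiln slab and stand them there; then draw the ram straight out of the barrel and lay it flat, lengthways, in the middle of the aluminium tray. Finally put every piece back upright on the middle of its own drying tile - figure on the round tile, cottage on the square one, lamb on the oblong one, cottage and lamb lined up with the tile's edges - without ever knocking one over, and leave the ram in the tray.

Things in the scene. Friction and masses are not known exactly. Their poses are not given: they have to be found in the camera images.
- extruder: Fixed bench clay extruder: aluminium barrel along its y axis in grey saddles on a wooden base 110 x 200 x 18. Origin on the table under the barrel's middle. Barrel 170 long, outside dia. 37 (flange 47), bore 30, axis 60 above the table. Open mouth 85 from the origin towards -y, die cap at +y. The ram slides out along -y only, freely, about 1 mm play all round.
- ram: Ram in the barrel, 174 mm over all, 0.2 kg: aluminium shaft dia. 28, square wooden handle 28 x 28 x 60. Origin on its axis at half length; y points from handle to shaft tip. Handle y -87 to -27 (centre -57), shaft y -27 to +87. At the start parallel to the barrel, axis 59 up, 92 to 108 of shaft inside, handle outside with sides upright: pinch them from above.
- figure: Robed figure of brown clay with a cap, 99 mm high, round foot 46 across; the robe is straight, about 30 wide, from 38 to 66 above the foot (grip there, any direction). Origin: centre of its underside, z up. At the start it stands on the round tile. 0.11 to 0.18 kg.
- cottage: Cottage of brown clay with pitched roof and chimney: foot 46 x 46 x 6 mm, walls 40 x 40 up to 50 height, ridge along its y at 70, chimney to 79. Grip the walls across its y or x axis 30 to 45 above its underside. Origin: centre of its underside, z up. At the start it stands on the square tile. 0.12 to 0.2 kg.
- lamb: Lamb of brown clay on an oblong foot 68 (along its x) x 38 x 8 mm; head at +x, 71 high. Body 50 x 28 x 28, from 30 to 58 above the underside; grip it across its y axis (28 wide) at about 46. Origin: centre of its underside, z up. At the start it stands on the oblong tile. 0.1 to 0.17 kg.
- tile_round: Round white plaster drying tile, fixed, diameter 70, 8 mm thick, the place of the figure. Origin: centre of its underside.
- tile_square: Square white plaster drying tile, fixed, 60 x 60 x 8 mm, the place of the cottage. Origin: centre of its underside, x and y along its edges.
- tile_oblong: Oblong white plaster drying tile, fixed, 84 (along its x) x 54 x 8 mm, the place of the lamb. Origin: centre of its underside.
- slab: Flat cream kiln slab, fixed and empty, 130 (x) x 260 (y) x 14 mm: the side area with room for the three pieces in a row along its y. Origin: centre of its underside.
- tray: Empty low aluminium tray, fixed, 130 (x) x 240 (y) mm, walls 20 mm high and 3 mm thick, floor 3 mm thick. Origin: centre of its underside. The ram lies lengthways in it, along its y, either way round; lying on the floor its axis is 17 mm above the table.

How it is judged:
On the way, in this order (a step that is already met when the one before it is completed fails the run):
1. all three clay pieces stand upright on the slab, released, with the ram still in the barrel (x of figure in the frame of slab between -0.065 and 0.065 m and y of figure in the frame of slab between -0.13 and 0.13 m and z of figure in the frame of slab between 0.009 and 0.02 m and angle between each of figure, cottage, lamb's own z axis and vertical below 0.15 rad and linear speed of each of figure, cottage, lamb below 0.02 m/s and contact force between the fingers and figure below 0.1 N and x of cottage in the frame of slab between -0.065 and 0.065 m and y of cottage in the frame of slab between -0.13 and 0.13 m and z of cottage in the frame of slab between 0.009 and 0.02 m and contact force between the fingers and cottage below 0.1 N and x of lamb in the frame of slab between -0.065 and 0.065 m and y of lamb in the frame of slab between -0.13 and 0.13 m and z of lamb in the frame of slab between 0.009 and 0.02 m and contact force between the fingers and lamb below 0.1 N and y of ram in the frame of extruder above -0.11 m), for 0.2 s.
2. the ram lies flat in the tray, released, with the three pieces still on the slab (x of ram in the frame of tray between -0.055 and 0.055 m and y of ram in the frame of tray between -0.035 and 0.035 m and z of ram in the frame of tray between 0.01 and 0.024 m and angle between ram's own y axis and vertical between 1.47 and 1.67 rad and angle between the y axis of ram and the y axis of tray, either way round below 0.3 rad and linear speed of each of ram, figure, cottage, lamb below 0.02 m/s and contact force between the fingers and ram below 0.1 N and x of figure in the frame of slab between -0.065 and 0.065 m and y of figure in the frame of slab between -0.13 and 0.13 m and z of figure in the frame of slab between 0.009 and 0.02 m and angle between each of figure, cottage, lamb's own z axis and vertical below 0.15 rad and contact force between the fingers and figure below 0.1 N and x of cottage in the frame of slab between -0.065 and 0.065 m and y of cottage in the frame of slab between -0.13 and 0.13 m and z of cottage in the frame of slab between 0.009 and 0.02 m and contact force between the fingers and cottage below 0.1 N and x of lamb in the frame of slab between -0.065 and 0.065 m and y of lamb in the frame of slab between -0.13 and 0.13 m and z of lamb in the frame of slab between 0.009 and 0.02 m and contact force between the fingers and lamb below 0.1 N), for 0.2 s.
At the end, for the whole second after the job is handed in: Each piece stands upright, still and released on its own tile, centres within 12 mm; lamb (either way round) and cottage (any quarter turn) within 0.3 rad of the tile's edges; the ram lies flat on the tray floor, lengthways (0.3 rad), its middle within 55 mm across, 35 mm along of tray centre (horizontal distance between figure and tile_round below 0.012 m and z of figure in the frame of tile_round between 0.003 and 0.013 m and angle between each of figure, cottage, lamb's own z axis and vertical below 0.15 rad and linear speed of each of figure, cottage, lamb, ram below 0.02 m/s and contact force between the fingers and figure below 0.1 N and horizontal distance between cottage and tile_square below 0.012 m and z of cottage in the frame of tile_square between 0.003 and 0.013 m and contact force between the fingers and cottage below 0.1 N and (angle between the x axis of cottage and the x axis of tile_square, either way round below 0.3 rad or angle between the x axis of cottage and the y axis of tile_square, either way round below 0.3 rad) and horizontal distance between lamb and tile_oblong below 0.012 m and z of lamb in the frame of tile_oblong between 0.003 and 0.013 m and contact force between the fingers and lamb below 0.1 N and angle between the x axis of lamb and the x axis of tile_oblong, either way round below 0.3 rad and x of ram in the frame of tray between -0.055 and 0.055 m and y of ram in the frame of tray between -0.035 and 0.035 m and z of ram in the frame of tray between 0.01 and 0.024 m and angle between ram's own y axis and vertical between 1.47 and 1.67 rad and angle between the y axis of ram and the y axis of tray, either way round below 0.3 rad and contact force between the fingers and ram below 0.1 N); the robot touches nothing.
It fails at once if a clay piece is knocked over (tilted more than 0.6 rad) (angle between any of figure, cottage, lamb's own z axis and vertical above 0.6 rad).
It also fails if it takes over 144 s, if anything falls off the work surface, if the arm or the gripper's body presses on something with over 40 N, if the wrist force passes 120 N, or if a joint passes its speed limit or range.

## Robot

A 6-joint arm with a two-finger parallel gripper is mounted at the origin on the work surface. World frame = base frame: x ahead of the robot, y to its left, z up, the work surface at z = 0. Lengths are in m, angles in rad, forces in N, time in s.
With the tool pointing down it reaches from about 0.4 to 0.825 m from the base axis. Payload 7 kg.
Tool frame: the origin (TCP) lies between the finger pads; the fingertips stand 8 mm ahead of it and the grasp point (between the pads) lies 11 mm behind it; z points along the fingers, x is the direction in which the jaws open and shut, and the axes are right-handed (so a half turn about z gives the same grasp; the last joint's range is limited). The gripper opens to 88 mm and grips with 3 to 60 N. Pads are 19 mm wide; open, the fingers measure 130 mm over their backs; the gripper's body (78 mm by 193 mm) begins 47 mm behind the grasp point.
Start: joints at [-0.831, 0.359, 0.012, 0, -1.224, -0.288], TCP at [0.295, -0.607, 0.235] pointing down, gripper open.
Joint ranges: [-3.07, 3.07], [-1.43, 2.12], [-1.02, 1.25], [-3.03, 1.67], [-3.05, -0], [-3.03, 3.03]. Speed limits (rad/s): [2.39, 2.39, 3.01, 3.14, 3.14, 3.14].

## Interface

Orientations are given as a unit quaternion [w, x, y, z].
In Python, from station import arm, cams, models gives the robot as it stands.
- The arm moves only by the shell command python3 -m creep 'ROWS' [FORCE]. ROWS is JSON, a list of rows, each an object with "dr": the turn, a rotation vector about the tool's x, y, z in rad, a list of three; "delta_pos": the shift along the tool's x, y, z in mm, a list of three; "jaw": the closure in counts, from 0 (fully open) to 255 (shut). In form: [{"dr": [ax, ay, az], "delta_pos": [dx, dy, dz], "jaw": jaw}, ...]. A call has 1 to 20 rows; each row shifts and turns the pose as measured when the row begins, along the tool's axes as they then stand; what a row does not reach is not made up. A row lasts 1/10 s, in which the tool goes at most 50 mm and 8.59 degrees, less where a joint would pass 70% of its speed; a pose out of reach is approached as far as the arm can. A call with a gripper value outside its range is refused whole. The fingers move at their own pace and stop on an object; FORCE is the grip in N (left out, the last holds). Time passes only in rows, so rows that do not move let the fingers close. It gives the time, the measured TCP pose, the force and the opening at its end, in the units of the state.
- arm.get_state(): the state, without advancing time (a new reading comes with each control period).
- cams.capture(name): name is "side" or "top"; returns a dict with "frame" (384x512x3 uint8, red, green, blue), "depth" (384x512 float32, m along the optical axis (not along the pixel's ray), 0 where there is no reading), "vertical_fov" (degrees; the focal length in pixels is half the picture's height over the tangent of half this angle, whatever the lens; pixels are square), "cx", "cy" (the principal point, pixels), "k1" (the pictures are not rectified: a ray, as slopes to the right and down, at radius r is drawn at 1 + k1 r^2 times it, then the intrinsics apply), "origin" and "orientation" of the camera in the world. Camera axes: x right, y up, looking along -z (the intrinsics and any distortion apply to the point x, -y, -z); pixel columns grow to the right and rows downward; lengths in m; the calibration is good to about 2 mm. A picture is of the moment at which its call begins.
- arm.close_job(): hands the job in, once; it reports no verdict.
Trained networks look in a picture, given as the dict that the camera call returned (one of the last four; its "shot" number tells which), for a name from the list of things; names that differ only in an ending like _2 or _b are one class to them, and where a whole thing is asked for, a point or a joint stands for the part that bears it (a point fixed in the world has none). Each returns a list of dicts, best first, with "score" (0 to 1); they miss things now and then, are a little off and sometimes report something else, mostly with a low value. They report only what shows in the picture. A call takes as long as a camera call.
- models.recognise(picture, target): "point" ([x, y, z] in m, in world coordinates, good to about 4 mm: the middle of the surface that is visible of it).
- models.place_of(picture, target): "point" ([x, y, z] in m, in world coordinates, good to about 4 mm: a listed point, or the origin of a listed thing).
The state is a dict: "time": time; "qpos": joint angles; "qvel": joint speeds; "joint_torque": joint torques, N m; "position": TCP position; "tcp_rot": TCP orientation; "wrist_force": force on the tool from outside, world axes, zero at the start; "moment": the same for the moment, N m; "gripper_width": finger opening in m.
Only numpy, scipy, OpenCV 4.12 (cv2) and the standard library are available. Lean on these libraries where they do the work, as an engineer would, in place of code of your own. Each camera call takes 0.05 s, during which the arm holds its last target. There are 200 camera calls.

## Working session

There is one attempt and no reset: what is moved stays moved. The work goes in short steps, Python scripts to look and compute and a shell command to move; the robot and the scene stay as the last step left them, time stands still between calls to the robot, and variables do not carry over. Pictures are saved under pics/ and viewed, about 12 in all and at most 16, crops included, and the job is handed in when it is done.

```bash
ls; mkdir -p pics; cat > h.py <<'E'
import numpy as np, cv2
from scipy.spatial.transform import Rotation as R
from station import arm, cams, models
def rot(q): return R.from_quat([q[1],q[2],q[3],q[0]])
def cloud(p):
    h,w=p["depth"].shape; f=h/2/np.tan(np.radians(p["vertical_fov"])/2)
    K=np.array([[f,0,p["cx"]],[0,f,p["cy"]],[0,0,1]]); u,v=np.meshgrid(np.arange(w),np.arange(h))
    s=cv2.undistortPoints(np.stack([u,v],-1).reshape(-1,1,2).astype(float),K,np.array([p["k1"],0,0,0,0.])).reshape(h,w,2)
    d=p["depth"]; c=np.stack([s[...,0]*d,-s[...,1]*d,-d],-1)
    P=rot(p["orientation"]).apply(c.reshape(-1,3)).reshape(h,w,3)+p["origin"]; P[d==0]=np.nan
    return P
def save(p,n): cv2.imwrite("pics/"+n,p["frame"][...,::-1])
def st():
    s=arm.get_state(); print(round(s["time"],2),np.round(s["position"],4),"z",np.round(rot(s["tcp_rot"]).as_matrix(),3).tolist(),"F",np.round(s["wrist_force"],1),"w",round(s["gripper_width"],4),"q",np.round(s["qpos"],2)); return s
E
python3 - <<'E'
from h import *
st()
for n in ("top","side"):
    p=cams.capture(n); save(p,n+"0.png"); np.save(n+"0.npy",cloud(p)); print(n,p["origin"],p["k1"],p["vertical_fov"])
    for t in "extruder ram figure cottage lamb tile_round tile_square tile_oblong slab tray".split():
        print(t,[(np.round(r["point"],3).tolist(),round(r["score"],2)) for r in models.place_of(p,t)[:2]])
E
```

```text
pics
0.0 [ 0.2944 -0.6069  0.2336] z [[-0.436, 0.9, -0.001], [0.9, 0.436, 0.001], [0.002, -0.0, -1.0]] F [-1.  -0.4 -0.7] w 0.0881 q [-0.83  0.36  0.01 -0.   -1.22 -0.29]
top [0.40212751 0.01464107 0.90794079] -0.08371964285470404 54.13268431417062
extruder [([0.562, 0.304, -0.004], 0.82)]
ram [([0.553, 0.227, 0.058], 0.94)]
figure [([0.601, 0.089, 0.009], 0.67)]
cottage [([0.492, 0.096, 0.008], 0.73)]
lamb [([0.538, 0.008, 0.004], 0.98)]
tile_round [([0.608, 0.09, -0.003], 0.79), ([0.449, -0.219, 0.003], 0.55)]
tile_square [([0.488, 0.1, 0.001], 0.6)]
tile_oblong [([0.541, 0.006, 0.0], 0.83)]
slab [([0.605, -0.233, -0.003], 0.64)]
tray [([0.451, -0.222, 0.004], 0.8)]
side [0.44482368 0.69912874 0.89517697] -0.17084711721773757 46.936909512773724
extruder [([0.558, 0.308, -0.003], 0.98)]
ram [([0.556, 0.231, 0.059], 0.71), ([0.604, -0.231, 0.004], 0.21)]
figure [([0.602, 0.09, 0.009], 0.65)]
cottage [([0.492, 0.099, 0.009], 0.61)]
lamb [([0.545, 0.008, 0.006], 0.89)]
tile_round [([0.606, 0.088, -0.002], 0.61)]
tile_square [([0.494, 0.099, 0.002], 0.66)]
tile_oblong [([0.539, 0.001, -0.001], 0.67)]
slab [([0.606, -0.234, -0.002], 0.92)]
tray [([0.448, -0.227, -0.001], 0.79)]
```

View pics/top0.png

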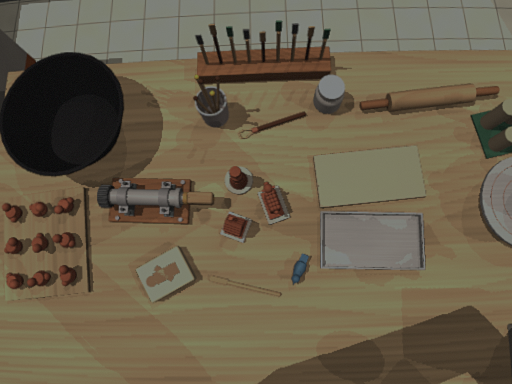

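```bash
python3 - <<'E'
from h import *
# height slices -> min area rectangles (mm)
def rect(P,lo,hi,c,r):
    m=(P[...,2]>lo)&(P[...,2]<hi)&(np.hypot(P[...,0]-c[0],P[...,1]-c[1])<r)
    q=P[m][:,:2]*1000
    if len(q)<5: return len(q)
    b=cv2.minAreaRect(q.astype(np.float32)); 
    return len(q),np.round(b[0],1),np.round(b[1],1),round(b[2],1)
for n in ("top","side"):
    P=np.load(n+"0.npy"); print(n)
    for t,lo,hi,c,r in [("tileR",.004,.012,(.605,.089),.05),("tileS",.004,.012,(.491,.099),.05),("tileO",.004,.012,(.540,.005),.055),
      ("slab",.01,.018,(.605,-.233),.16),("tray",.015,.025,(.45,-.223),.15),("figure",.045,.12,(.605,.089),.04),
      ("cottRoof",.055,.1,(.491,.099),.04),("cottAll",.03,.1,(.491,.099),.04),("lambbody",.045,.1,(.54,.005),.05),("lambfoot",.012,.02,(.54,.005),.05),
      ("handle",.066,.08,(.55,.18),.06),("barrel",.07,.09,(.56,.305),.12)]:
        print(t,rect(P,lo,hi,c,r))
E
```

```text
top
tileR (293, array([610.7,  87.6]), array([81.8, 83. ]), 66.9)
tileS (211, array([489.2, 106.9]), array([84.7, 67.6]), 70.1)
tileO (302, array([538.1,   4.1]), array([94. , 77.6]), 23.4)
slab (5506, array([ 576.6, -229.7]), array([188.2, 261.6]), 3.0)
tray (1420, array([ 489.7, -223.6]), array([245.1, 219. ]), 87.2)
figure (208, array([600.5,  89.9]), array([28.5, 27.1]), 82.5)
cottRoof (324, array([489.7,  99.8]), array([40.4, 40.1]), 68.5)
cottAll (352, array([489.5,  99.9]), array([40.4, 40.5]), 68.5)
lambbody (348, array([547.5,  13.8]), array([74.5, 31.6]), 15.4)
lambfoot (167, array([542.3,  11.3]), array([69.3, 38.7]), 18.5)
handle (470, array([553.6, 192.8]), array([93.6, 42.3]), 87.3)
barrel (1482, array([559.1, 299.1]), array([226.9,  68.6]), 86.7)
side
tileR (268, array([606.1,  90.5]), array([84.4, 71.1]), 1.8)
tileS (191, array([486.7, 110.6]), array([90.9, 58.4]), 25.4)
tileO (217, array([540.8,  10. ]), array([83.9, 56.5]), 18.3)
slab (2760, array([ 575.1, -229.1]), array([189.1, 266. ]), 4.1)
tray (524, array([ 490.3, -222. ]), array([251.1, 217. ]), 86.8)
figure (275, array([603.4,  94.1]), array([27.4, 30.3]), 76.6)
cottRoof (290, array([490.2, 100. ]), array([41.9, 39.3]), 69.6)
cottAll (427, array([489.8, 100.7]), array([42.8, 40.6]), 69.8)
lambbody (322, array([547.2,  16.6]), array([73.8, 33.1]), 8.7)
lambfoot (208, array([541.8,  12.8]), array([67.8, 40.5]), 18.3)
handle (433, array([558.2, 193.1]), array([43.8, 93.9]), 3.8)
barrel (1782, array([559.9, 301.1]), array([231.8,  69.3]), 87.0)
```

The top view shows the figure (237,178), cottage (235,226), lamb (272,202), the ram handle (200,198), the slab (370,176) and the tray (372,240). These agree with the networks. I'll take one refined measurement and compute the first goal.

```bash
cat >> h.py <<'E'
def goal(x,y,zg,yaw,lock=False):
    """zg: grasp-point height (TCP 11 mm lower); yaw deg of jaw axis (mod 180). Prints turn and shifts in tool axes after the turn"""
    s=arm.get_state(); M=rot(s["tcp_rot"]).as_matrix(); p=np.array(s["position"])
    cur=np.degrees(np.arctan2(M[1,0],M[0,0])); d=(yaw-cur+90)%180-90; th=np.radians(cur+d)
    T=np.array([[np.cos(th),np.sin(th),0],[np.sin(th),-np.cos(th),0],[0,0,-1]]).T
    sh=T.T@(np.array([x,y,zg-.011])-p)*1000
    # full rotation vector in tool axes incl. tilt fix
    rv=R.from_matrix(M.T@T).as_rotvec()
    print("dr",np.round(rv,3),"shift after turn",np.round(sh,1),"| q6",round(s["qpos"][5],2),"cur yaw",round(cur,1),"TCP",np.round(p,4),"t",round(s["time"],2),"w",round(s["gripper_width"]*1000,1),"F",np.round(s["wrist_force"],1))
E
python3 - <<'E'
from h import *
import sys
for n in ("top","side"):
    P=np.load(n+"0.npy"); I=cv2.imread("pics/"+n+"0.png"); hsv=cv2.cvtColor(I,cv2.COLOR_BGR2HSV)
    print(n)
    def rect(m,tag):
        m=cv2.morphologyEx(m.astype(np.uint8),cv2.MORPH_OPEN,np.ones((3,3))) if m.sum()>1500 else m.astype(np.uint8)
        k,l,s,_=cv2.connectedComponentsWithStats(m); i=1+np.argmax(s[1:,4]); q=P[l==i][:,:2]*1000
        b=cv2.minAreaRect(q.astype(np.float32)); print(tag,len(q),np.round(b[0],1),np.round(b[1],1),round(b[2],1))
    X,Y,Z=P[...,0],P[...,1],P[...,2]
    rect((abs(Z-.014)<.004)&(abs(X-.605)<.09)&(abs(Y+.233)<.16)&(X-.605>-.085)&(hsv[...,1]>60),"slab")
    rect((Z>-.002)&(Z<.025)&(abs(X-.45)<.09)&(abs(Y+.223)<.16)&(hsv[...,1]<50),"tray")
    for t,c,r in [("R",(.606,.089),.045),("S",(.491,.1),.05),("O",(.54,.006),.055)]:
        rect((hsv[...,1]<70)&(hsv[...,2]>80)&(Z>.002)&(Z<.013)&(np.hypot(X-c[0],Y-c[1])<r),t)
    # axis fits
    for t,zl,yl in [("handle",.064,(.135,.20)),("barrel",.072,(.23,.37))]:
        m=(Z>zl)&(Z<.09)&(Y>yl[0])&(Y<yl[1])&(abs(X-.556)<.03)
        # middle of x extremes per y-bin
        ys=np.arange(yl[0],yl[1],.005); mid=[(y+.0025,np.percentile(X[m&(Y>=y)&(Y<y+.005)],[3,97]).mean()) for y in ys if (m&(Y>=y)&(Y<y+.005)).sum()>5]
        mid=np.array(mid); a=np.polyfit(mid[:,0],mid[:,1],1); print(t,"dx/dy",round(a[0],3),"x@mid",round(np.polyval(a,np.mean(yl)),4),np.mean(yl),"ymin",np.round(np.nanpercentile(Y[m],1),4),"top z",round(np.nanpercentile(Z[m],90),4))
goal(.602,.090,.20,25)
E
```

```text
top
slab 28 [ 534.3 -113.6] [36.4 17.2] 57.0
tray 5874 [ 449.1 -225.8] [253.6 137.4] 87.3
R 253 [603.7  90.6] [65.9 67.6] 26.5
S 187 [490.2  99.7] [59.9 60.6] 67.4
O 239 [541.2   8.1] [84.9 53. ] 18.2
handle dx/dy 0.03 x@mid 0.5518 0.1675 ymin 0.1461 top z 0.0747
barrel dx/dy 0.035 x@mid 0.5584 0.3 ymin 0.2325 top z 0.0824
side
slab 2619 [ 604.1 -227. ] [130.8 266. ] 4.2
tray 2908 [ 449.8 -219.4] [250.3 136.2] 87.1
R 229 [605.5  97.3] [64.6 57.9] 8.0
S 168 [491.5 100.7] [60.8 61.9] 68.5
O 168 [540.8  10.3] [83.6 53.1] 18.3
handle dx/dy 0.056 x@mid 0.5522 0.1675 ymin 0.1481 top z 0.0746
barrel dx/dy 0.054 x@mid 0.5596 0.3 ymin 0.2306 top z 0.0816
dr [ 0.     0.    -1.555] shift after turn [-573.2  502.    45.6] | q6 -0.29 cur yaw 115.9 TCP [ 0.2947 -0.6073  0.2346] t 1.1 w 87.6 F [ 0.4  0.4 -0.1]
```

```bash
python3 -m creep '[{"dr":[0,0,-0.141],"delta_pos":[0,0,0],"jaw":80},{"dr":[0,0,-0.141],"delta_pos":[0,0,0],"jaw":80},{"dr":[0,0,-0.141],"delta_pos":[0,0,0],"jaw":80},{"dr":[0,0,-0.141],"delta_pos":[0,0,0],"jaw":80},{"dr":[0,0,-0.141],"delta_pos":[0,0,0],"jaw":80},{"dr":[0,0,-0.141],"delta_pos":[0,0,0],"jaw":80},{"dr":[0,0,-0.141],"delta_pos":[0,0,0],"jaw":80},{"dr":[0,0,-0.141],"delta_pos":[0,0,0],"jaw":80},{"dr":[0,0,-0.141],"delta_pos":[0,0,0],"jaw":80},{"dr":[0,0,-0.141],"delta_pos":[0,0,0],"jaw":80},{"dr":[0,0,-0.141],"delta_pos":[0,0,0],"jaw":80}]' 25; python3 -c "
from h import *
goal(.603,.090,.22,25)"
```

```text
time: 2.2
position: [0.2946, -0.6073, 0.2346]
tcp_rot: [-0.0, -0.244, 0.97, 0.0]
wrist_force: [-0.4, 0.1, 0.1]
gripper_width: 0.0599
dr [ 0.    -0.     0.056] shift after turn [-574.1  501.6   25.6] | q6 1.32 cur yaw -151.8 TCP [ 0.2946 -0.6073  0.2346] t 2.2 w 59.9 F [-0.4  0.1  0.1]
```

```bash
python3 -m creep '[{"dr":[0,0,0.056],"delta_pos":[0,0,0],"jaw":80},{"dr":[0,0,0],"delta_pos":[-34,30,0],"jaw":80},{"dr":[0,0,0],"delta_pos":[-34,30,0],"jaw":80},{"dr":[0,0,0],"delta_pos":[-34,30,0],"jaw":80},{"dr":[0,0,0],"delta_pos":[-34,30,0],"jaw":80},{"dr":[0,0,0],"delta_pos":[-34,30,0],"jaw":80},{"dr":[0,0,0],"delta_pos":[-34,30,0],"jaw":80},{"dr":[0,0,0],"delta_pos":[-34,30,0],"jaw":80},{"dr":[0,0,0],"delta_pos":[-34,30,0],"jaw":80},{"dr":[0,0,0],"delta_pos":[-34,30,0],"jaw":80},{"dr":[0,0,0],"delta_pos":[-34,30,0],"jaw":80},{"dr":[0,0,0],"delta_pos":[-34,30,0],"jaw":80},{"dr":[0,0,0],"delta_pos":[-34,30,0],"jaw":80},{"dr":[0,0,0],"delta_pos":[-34,30,0],"jaw":80},{"dr":[0,0,0],"delta_pos":[-34,30,0],"jaw":80},{"dr":[0,0,0],"delta_pos":[-34,30,5],"jaw":80},{"dr":[0,0,0],"delta_pos":[-34,30,5],"jaw":80},{"dr":[0,0,0],"delta_pos":[-15,10,0],"jaw":80},{"dr":[0,0,0],"delta_pos":[0,0,0],"jaw":80}]'; python3 -c "
from h import *
goal(.603,.090,.067,25)"
```

```text
time: 4.1
position: [0.602, 0.101, 0.2265]
tcp_rot: [0.004, -0.218, 0.976, -0.001]
wrist_force: [-0.5, -0.9, 0.2]
gripper_width: 0.0603
dr [-0.003  0.008  0.004] shift after turn [  3.7 -10.4 170.5] | q6 -0.05 cur yaw -154.8 TCP [0.602  0.101  0.2265] t 4.1 w 60.3 F [-0.5 -0.9  0.2]
```

```bash
python3 -m creep '[{"dr":[0,0.006,0.004],"delta_pos":[3,-10,0],"jaw":80},{"dr":[0,0,0],"delta_pos":[0,0,30],"jaw":80},{"dr":[0,0,0],"delta_pos":[0,0,30],"jaw":80},{"dr":[0,0,0],"delta_pos":[0,0,30],"jaw":80},{"dr":[0,0,0],"delta_pos":[0,0,10],"jaw":80},{"dr":[0,0,0],"delta_pos":[0,0,0],"jaw":80}]'; python3 - <<'E'
from h import *
goal(.602,.091,.067,25)
p=cams.capture("top"); save(p,"a.png"); q=cams.capture("side"); save(q,"b.png")
cv2.imwrite("pics/ab.png",np.hstack([cv2.resize(x["frame"][..., ::-1][y0:y0+130,x0:x0+130],(400,400)) for x,y0,x0 in((p,120,170),(q,150,200))]))
print(models.place_of(q,"figure")[:1],models.place_of(p,"figure")[:1])
E
```

```text
time: 4.7
position: [0.6038, 0.0826, 0.127]
tcp_rot: [0.002, -0.214, 0.977, -0.002]
wrist_force: [-0.9, 0.5, 0.9]
gripper_width: 0.0605
dr [-0.004  0.004 -0.005] shift after turn [-1.9  8.4 71. ] | q6 -0.03 cur yaw -155.3 TCP [0.6038 0.0826 0.127 ] t 4.7 w 60.5 F [-0.9  0.5  0.9]
[{'point': [0.6044, 0.0912, 0.0095], 'score': 0.93}] [{'point': [0.6063, 0.0902, 0.0109], 'score': 0.38}]
```

View pics/b.png

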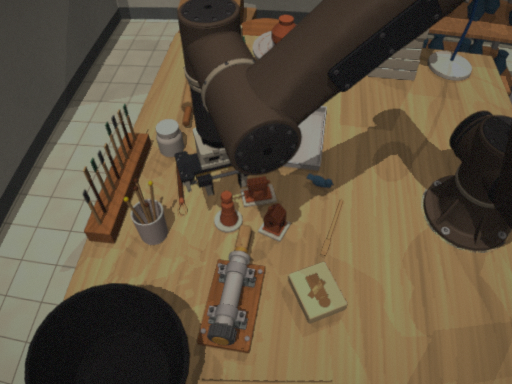

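The side view shows the figure at (229,212), still standing. The gripper is above it but about 8 mm short in y, so I'll correct before descending.

```bash
python3 -m creep '[{"dr":[0,0.004,-0.005],"delta_pos":[-2,8.5,0],"jaw":80},{"dr":[0,0,0],"delta_pos":[0,0,0],"jaw":80},{"dr":[0,0,0],"delta_pos":[0,0,0],"jaw":80}]'; python3 -c "
from h import *
goal(.603,.091,.067,25)"
```

```text
time: 5.2
position: [0.605, 0.0943, 0.1325]
tcp_rot: [0.005, -0.217, 0.976, -0.001]
wrist_force: [-0.6, 0.3, 0.2]
gripper_width: 0.0603
dr [-0.004  0.009  0.002] shift after turn [ 3.2 -2.1 76.5] | q6 -0.04 cur yaw -154.9 TCP [0.605  0.0943 0.1325] t 5.2 w 60.3 F [-0.6  0.3  0.2]
```

```bash
python3 -c "
from h import *
for i in range(3): goal(.603,.091,.067,25); cams.capture('top')"
```

```text
dr [-0.004  0.009  0.002] shift after turn [ 3.2 -2.1 76.5] | q6 -0.04 cur yaw -154.9 TCP [0.605  0.0943 0.1325] t 5.2 w 60.3 F [-0.6  0.3  0.2]
dr [-0.004  0.009  0.002] shift after turn [ 3.3 -2.1 76.5] | q6 -0.04 cur yaw -154.9 TCP [0.6051 0.0943 0.1325] t 5.25 w 60.0 F [-0.1  0.3  0.1]
dr [-0.004  0.009  0.002] shift after turn [ 3.1 -2.  76.3] | q6 -0.04 cur yaw -154.9 TCP [0.605  0.0941 0.1323] t 5.3 w 60.3 F [ 0.8 -0.2  0.3]
```

```bash
python3 -m creep '[{"dr":[0,0.009,0],"delta_pos":[3,-2,0],"jaw":80},{"dr":[0,0,0],"delta_pos":[0,0,0],"jaw":80},{"dr":[0,0,0],"delta_pos":[0,0,10],"jaw":80},{"dr":[0,0,0],"delta_pos":[0,0,15],"jaw":80},{"dr":[0,0,0],"delta_pos":[0,0,15],"jaw":80},{"dr":[0,0,0],"delta_pos":[0,0,10],"jaw":80},{"dr":[0,0,0],"delta_pos":[0,0,8],"jaw":80},{"dr":[0,0,0],"delta_pos":[0,0,5],"jaw":80},{"dr":[0,0,0],"delta_pos":[0,0,0],"jaw":80}]'; python3 -c "
from h import *
goal(.603,.091,.067,25)"
```

```text
time: 6.25
position: [0.6022, 0.0895, 0.0636]
tcp_rot: [-0.001, -0.217, 0.976, -0.002]
wrist_force: [-0.1, -0.5, 0.3]
gripper_width: 0.0598
dr [-0.004 -0.003  0.001] shift after turn [-1.3  1.   7.6] | q6 -0.04 cur yaw -155.0 TCP [0.6022 0.0895 0.0636] t 6.25 w 59.8 F [-0.1 -0.5  0.3]
```

```bash
python3 -m creep '[{"dr":[0,0,0],"delta_pos":[-1,1,5],"jaw":80},{"dr":[0,0,0],"delta_pos":[0,0,2],"jaw":80},{"dr":[0,0,0],"delta_pos":[0,0,0],"jaw":255},{"dr":[0,0,0],"delta_pos":[0,0,0],"jaw":255},{"dr":[0,0,0],"delta_pos":[0,0,0],"jaw":255},{"dr":[0,0,0],"delta_pos":[0,0,0],"jaw":255},{"dr":[0,0,0],"delta_pos":[0,0,0],"jaw":255}]' 20; python3 -c "
from h import *
goal(.603,.091,.067,25)"
```

```text
time: 6.95
position: [0.6039, 0.0914, 0.0578]
tcp_rot: [0.001, -0.217, 0.976, -0.002]
wrist_force: [-0.3, 0.9, -2.0]
gripper_width: 0.03
dr [-0.004  0.     0.001] shift after turn [ 1.  -0.   1.8] | q6 -0.04 cur yaw -154.9 TCP [0.6039 0.0914 0.0578] t 6.95 w 30.0 F [-0.3  0.9 -2. ]
```

```bash
python3 -m creep '[{"dr":[0,0,0],"delta_pos":[0,0,-5],"jaw":255},{"dr":[0,0,0],"delta_pos":[0,0,-15],"jaw":255},{"dr":[0,0,0],"delta_pos":[0,0,-25],"jaw":255},{"dr":[0,0,0],"delta_pos":[0,0,-30],"jaw":255},{"dr":[0,0,0],"delta_pos":[0,0,-30],"jaw":255},{"dr":[0,0,0],"delta_pos":[0,0,-15],"jaw":255},{"dr":[0,0,0],"delta_pos":[0,0,-5],"jaw":255},{"dr":[0,0,0],"delta_pos":[5,-10,0],"jaw":255},{"dr":[0,0,0],"delta_pos":[10,-20,0],"jaw":255},{"dr":[0,0,0],"delta_pos":[16,-35,0],"jaw":255},{"dr":[0,0,0],"delta_pos":[18,-40,0],"jaw":255},{"dr":[0,0,0],"delta_pos":[18,-40,0],"jaw":255},{"dr":[0,0,0],"delta_pos":[18,-40,0],"jaw":255},{"dr":[0,0,0],"delta_pos":[18,-40,0],"jaw":255},{"dr":[0,0,0],"delta_pos":[18,-40,0],"jaw":255},{"dr":[0,0,0],"delta_pos":[14,-32,0],"jaw":255},{"dr":[0,0,0],"delta_pos":[9,-20,0],"jaw":255},{"dr":[0,0,0],"delta_pos":[5,-12,0],"jaw":255},{"dr":[0,0,0],"delta_pos":[2,-5,0],"jaw":255},{"dr":[0,0,0],"delta_pos":[0,0,0],"jaw":255}]'; python3 -c "
from h import *
goal(.610,-.316,.0748,25)"
```

```text
time: 8.95
position: [0.5968, -0.293, 0.174]
tcp_rot: [-0.011, -0.217, 0.976, 0.002]
wrist_force: [0.0, -0.1, -2.2]
gripper_width: 0.0296
dr [ 0.008 -0.022  0.   ] shift after turn [ -2.3 -26.5 110.2] | q6 0.59 cur yaw -155.0 TCP [ 0.5968 -0.293   0.174 ] t 8.95 w 29.6 F [ 0.  -0.1 -2.2]
```

```bash
python3 -m creep '[{"dr":[0.004,-0.012,0],"delta_pos":[-1,-13,0],"jaw":255},{"dr":[0.004,-0.01,0],"delta_pos":[-1,-12,8],"jaw":255},{"dr":[0,0,0],"delta_pos":[0,0,18],"jaw":255},{"dr":[0,0,0],"delta_pos":[0,0,22],"jaw":255},{"dr":[0,0,0],"delta_pos":[0,0,20],"jaw":255},{"dr":[0,0,0],"delta_pos":[0,0,10],"jaw":255},{"dr":[0,0,0],"delta_pos":[0,0,5],"jaw":255},{"dr":[0,0,0],"delta_pos":[0,0,0],"jaw":255},{"dr":[0,0,0],"delta_pos":[0,0,0],"jaw":255}]'; python3 -c "
from h import *
goal(.610,-.316,.0748,25)"
```

```text
time: 9.85
position: [0.6145, -0.3129, 0.0875]
tcp_rot: [0.004, -0.22, 0.975, -0.001]
wrist_force: [0.7, -0.1, -0.9]
gripper_width: 0.0296
dr [-0.003  0.007  0.008] shift after turn [ 5.4 -0.9 23.7] | q6 0.64 cur yaw -154.6 TCP [ 0.6145 -0.3129  0.0875] t 9.85 w 29.6 F [ 0.7 -0.1 -0.9]
```

```bash
python3 -m creep '[{"dr":[0,0.006,0],"delta_pos":[3,0,6],"jaw":255},{"dr":[0,0,0],"delta_pos":[1,0,7],"jaw":255},{"dr":[0,0,0],"delta_pos":[0,0,4],"jaw":255},{"dr":[0,0,0],"delta_pos":[0,0,2],"jaw":255},{"dr":[0,0,0],"delta_pos":[0,0,2],"jaw":255},{"dr":[0,0,0],"delta_pos":[0,0,0],"jaw":255}]'; python3 -c "
from h import *
goal(.610,-.316,.0748,25)"
```

```text
time: 10.45
position: [0.612, -0.3152, 0.0672]
tcp_rot: [0.002, -0.22, 0.975, -0.002]
wrist_force: [-0.7, -0.1, -1.7]
gripper_width: 0.0297
dr [-0.006  0.004  0.008] shift after turn [2.1 0.1 3.4] | q6 0.63 cur yaw -154.5 TCP [ 0.612  -0.3152  0.0672] t 10.45 w 29.7 F [-0.7 -0.1 -1.7]
```

```bash
python3 -m creep '[{"dr":[-0.003,0.003,0],"delta_pos":[0,0,2],"jaw":255},{"dr":[0,0,0],"delta_pos":[0,0,1.5],"jaw":255},{"dr":[0,0,0],"delta_pos":[0,0,1],"jaw":255},{"dr":[0,0,0],"delta_pos":[0,0,0],"jaw":255}]'; python3 -c "
from h import *
goal(.610,-.316,.0748,25)"
```

```text
time: 10.85
position: [0.6126, -0.3156, 0.0641]
tcp_rot: [0.001, -0.221, 0.975, -0.002]
wrist_force: [-0.6, -0.5, -1.8]
gripper_width: 0.0295
dr [-0.004  0.001  0.009] shift after turn [2.5 0.8 0.3] | q6 0.63 cur yaw -154.5 TCP [ 0.6126 -0.3156  0.0641] t 10.85 w 29.5 F [-0.6 -0.5 -1.8]
```

```bash
python3 -m creep '[{"dr":[0,0,0],"delta_pos":[0,0,1.5],"jaw":255},{"dr":[0,0,0],"delta_pos":[0,0,0.5],"jaw":200},{"dr":[0,0,0],"delta_pos":[0,0,0],"jaw":120},{"dr":[0,0,0],"delta_pos":[0,0,0],"jaw":60},{"dr":[0,0,0],"delta_pos":[0,0,0],"jaw":60},{"dr":[0,0,0],"delta_pos":[0,0,-5],"jaw":60},{"dr":[0,0,0],"delta_pos":[0,0,-15],"jaw":60},{"dr":[0,0,0],"delta_pos":[0,0,-25],"jaw":60},{"dr":[0,0,0],"delta_pos":[0,0,-30],"jaw":60},{"dr":[0,0,0],"delta_pos":[0,0,-30],"jaw":60},{"dr":[0,0,0],"delta_pos":[0,0,-15],"jaw":60},{"dr":[0,0,0],"delta_pos":[0,0,0],"jaw":60}]'; python3 -c "
from h import *
goal(.4905,.100,.20,158.5)
q=cams.capture('side');print(models.place_of(q,'figure')[:1])"
```

```text
time: 12.05
position: [0.6133, -0.3161, 0.1939]
tcp_rot: [0.003, -0.221, 0.975, -0.004]
wrist_force: [-0.0, -0.3, 0.4]
gripper_width: 0.0669
dr [-0.006  0.007  0.821] shift after turn [266.8 342.1   4.9] | q6 0.64 cur yaw -154.5 TCP [ 0.6133 -0.3161  0.1939] t 12.05 w 66.9 F [-0.  -0.3  0.4]
[{'point': [0.5626, 0.3072, -0.0046], 'score': 0.65}]
```

```bash
python3 -m creep '[{"dr":[0,0,0.137],"delta_pos":[0,0,0],"jaw":50},{"dr":[0,0,0.137],"delta_pos":[0,0,0],"jaw":50},{"dr":[0,0,0.137],"delta_pos":[0,0,0],"jaw":50},{"dr":[0,0,0.137],"delta_pos":[0,0,0],"jaw":50},{"dr":[0,0,0.137],"delta_pos":[0,0,0],"jaw":50},{"dr":[0,0,0.136],"delta_pos":[0,0,0],"jaw":50},{"dr":[0,0,0],"delta_pos":[12,15,0],"jaw":50},{"dr":[0,0,0],"delta_pos":[25,32,0],"jaw":50},{"dr":[0,0,0],"delta_pos":[30,38,0],"jaw":50},{"dr":[0,0,0],"delta_pos":[30,38,0],"jaw":50},{"dr":[0,0,0],"delta_pos":[30,38,0],"jaw":50},{"dr":[0,0,0],"delta_pos":[30,38,0],"jaw":50},{"dr":[0,0,0],"delta_pos":[30,38,0],"jaw":50},{"dr":[0,0,0],"delta_pos":[30,38,0],"jaw":50},{"dr":[0,0,0],"delta_pos":[22,28,0],"jaw":50},{"dr":[0,0,0],"delta_pos":[12,16,0],"jaw":50},{"dr":[0,0,0],"delta_pos":[7,9,0],"jaw":50},{"dr":[0,0,0],"delta_pos":[0,0,0],"jaw":50},{"dr":[0,0,0],"delta_pos":[0,0,0],"jaw":50}]'; python3 -c "
from h import *
goal(.4905,.100,.048,158.5)"
```

```text
time: 14.05
position: [0.4896, 0.1013, 0.1675]
tcp_rot: [-0.018, 0.206, 0.978, -0.005]
wrist_force: [-0.7, -0.3, -0.8]
gripper_width: 0.0706
dr [-0.017 -0.033 -0.04 ] shift after turn [ -1.3  -0.9 130.5] | q6 -0.99 cur yaw 156.2 TCP [0.4896 0.1013 0.1675] t 14.05 w 70.6 F [-0.7 -0.3 -0.8]
```

```bash
python3 -m creep '[{"dr":[-0.017,-0.033,-0.04],"delta_pos":[-1,-1,5],"jaw":50},{"dr":[0,0,0],"delta_pos":[0,0,15],"jaw":50},{"dr":[0,0,0],"delta_pos":[0,0,20],"jaw":50},{"dr":[0,0,0],"delta_pos":[0,0,15],"jaw":50},{"dr":[0,0,0],"delta_pos":[0,0,8],"jaw":50},{"dr":[0,0,0],"delta_pos":[0,0,0],"jaw":50},{"dr":[0,0,0],"delta_pos":[0,0,0],"jaw":50}]'; python3 -c "
from h import *
goal(.4905,.100,.048,158.5)"
```

```text
time: 14.75
position: [0.4914, 0.0927, 0.1014]
tcp_rot: [0.0, 0.19, 0.982, -0.001]
wrist_force: [0.4, 0.1, -0.8]
gripper_width: 0.0708
dr [-0.002  0.001 -0.008] shift after turn [ 3.5  6.5 64.4] | q6 -0.97 cur yaw 158.1 TCP [0.4914 0.0927 0.1014] t 14.75 w 70.8 F [ 0.4  0.1 -0.8]
```

```bash
python3 -m creep '[{"dr":[0,0,-0.008],"delta_pos":[3.5,6.5,0],"jaw":50},{"dr":[0,0,0],"delta_pos":[0,0,0],"jaw":50},{"dr":[0,0,0],"delta_pos":[0,0,8],"jaw":50},{"dr":[0,0,0],"delta_pos":[0,0,12],"jaw":50},{"dr":[0,0,0],"delta_pos":[0,0,15],"jaw":50},{"dr":[0,0,0],"delta_pos":[0,0,12],"jaw":50},{"dr":[0,0,0],"delta_pos":[0,0,6],"jaw":50},{"dr":[0,0,0],"delta_pos":[0,0,3],"jaw":50},{"dr":[0,0,0],"delta_pos":[0,0,0],"jaw":50}]'; python3 -c "
from h import *
goal(.4905,.100,.048,158.5)"
```

```text
time: 15.65
position: [0.4928, 0.1024, 0.0453]
tcp_rot: [0.003, 0.185, 0.983, 0.001]
wrist_force: [-0.6, 0.1, 1.2]
gripper_width: 0.0706
dr [0.004 0.005 0.003] shift after turn [ 1.3 -3.1  8.3] | q6 -0.97 cur yaw 158.7 TCP [0.4928 0.1024 0.0453] t 15.65 w 70.6 F [-0.6  0.1  1.2]
```

```bash
python3 -m creep '[{"dr":[0,0.004,0],"delta_pos":[1,-3,5],"jaw":50},{"dr":[0,0,0],"delta_pos":[0,0,2],"jaw":50},{"dr":[0,0,0],"delta_pos":[0,0,1],"jaw":255},{"dr":[0,0,0],"delta_pos":[0,0,0],"jaw":255},{"dr":[0,0,0],"delta_pos":[0,0,0],"jaw":255},{"dr":[0,0,0],"delta_pos":[0,0,0],"jaw":255},{"dr":[0,0,0],"delta_pos":[0,0,0],"jaw":255},{"dr":[0,0,0],"delta_pos":[0,0,-5],"jaw":255},{"dr":[0,0,0],"delta_pos":[0,0,-10],"jaw":255},{"dr":[0,0,0],"delta_pos":[0,0,-10],"jaw":255},{"dr":[0,0,0],"delta_pos":[0,0,0],"jaw":255}]' 20; python3 -c "
from h import *
goal(.605,-.231,.2,3.5)
s=cams.capture('side');save(s,'c.png')
print([models.place_of(s,t)[:1] for t in ('cottage','figure')])"
```

```text
time: 16.75
position: [0.4913, 0.1001, 0.0653]
tcp_rot: [0.002, 0.185, 0.983, 0.003]
wrist_force: [0.4, 0.3, -1.6]
gripper_width: 0.0399
dr [ 0.005  0.003 -0.433] shift after turn [ -93.2 -337.4 -123.7] | q6 -0.96 cur yaw 158.7 TCP [0.4913 0.1001 0.0653] t 16.75 w 39.9 F [ 0.4  0.3 -1.6]
[[{'point': [0.4931, 0.1013, 0.0372], 'score': 0.87}], [{'point': [0.6161, -0.3174, 0.0201], 'score': 0.67}]]
```

View pics/c.png

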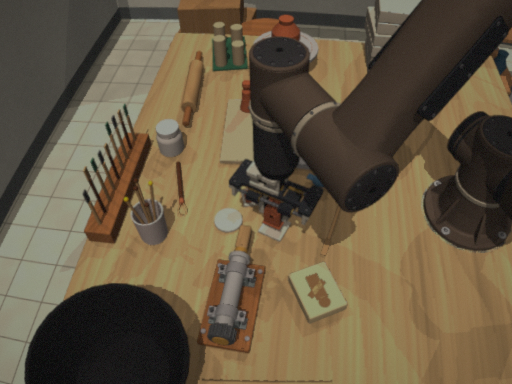

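The cottage is held upright at (272,215), and the figure stands on the slab at (245,95). I'll lift, turn and carry the cottage over.

```bash
python3 -m creep '[{"dr":[0,0,0],"delta_pos":[0,0,-20],"jaw":255},{"dr":[0,0,-0.1],"delta_pos":[0,0,-30],"jaw":255},{"dr":[0,0,-0.11],"delta_pos":[0,0,-35],"jaw":255},{"dr":[0,0,-0.11],"delta_pos":[0,0,-30],"jaw":255},{"dr":[0,0,-0.11],"delta_pos":[0,0,-20],"jaw":255},{"dr":[0,0,0],"delta_pos":[-4,-12,0],"jaw":255},{"dr":[0,0,0],"delta_pos":[-8,-28,0],"jaw":255},{"dr":[0,0,0],"delta_pos":[-10,-38,0],"jaw":255},{"dr":[0,0,0],"delta_pos":[-12,-40,0],"jaw":255},{"dr":[0,0,0],"delta_pos":[-12,-40,0],"jaw":255},{"dr":[0,0,0],"delta_pos":[-12,-40,0],"jaw":255},{"dr":[0,0,0],"delta_pos":[-12,-40,0],"jaw":255},{"dr":[0,0,0],"delta_pos":[-10,-38,0],"jaw":255},{"dr":[0,0,0],"delta_pos":[-8,-28,0],"jaw":255},{"dr":[0,0,0],"delta_pos":[-4,-14,0],"jaw":255},{"dr":[0,0,0],"delta_pos":[0,-7,0],"jaw":255},{"dr":[0,0,0],"delta_pos":[0,0,0],"jaw":255},{"dr":[0,0,0],"delta_pos":[0,0,0],"jaw":255}]'; python3 -c "
from h import *
goal(.605,-.225,.055,3.5)"
```

```text
time: 18.7
position: [0.6058, -0.2294, 0.1938]
tcp_rot: [-0.006, -0.039, 0.999, 0.002]
wrist_force: [-0.0, -0.3, -0.9]
gripper_width: 0.0398
dr [ 0.005 -0.012  0.017] shift after turn [  0.6   4.4 149.8] | q6 0.14 cur yaw -175.5 TCP [ 0.6058 -0.2294  0.1938] t 18.7 w 39.8 F [-0.  -0.3 -0.9]
```

```bash
python3 -m creep '[{"dr":[0.005,-0.012,0.017],"delta_pos":[0,4,5],"jaw":255},{"dr":[0,0,0],"delta_pos":[0,0,18],"jaw":255},{"dr":[0,0,0],"delta_pos":[0,0,28],"jaw":255},{"dr":[0,0,0],"delta_pos":[0,0,28],"jaw":255},{"dr":[0,0,0],"delta_pos":[0,0,20],"jaw":255},{"dr":[0,0,0],"delta_pos":[0,0,10],"jaw":255},{"dr":[0,0,0],"delta_pos":[0,0,5],"jaw":255},{"dr":[0,0,0],"delta_pos":[0,0,0],"jaw":255},{"dr":[0,0,0],"delta_pos":[0,0,0],"jaw":255}]'; python3 -c "
from h import *
goal(.605,-.225,.055,3.5)"
```

```text
time: 19.6
position: [0.6068, -0.215, 0.0807]
tcp_rot: [0.006, -0.033, 0.999, -0.001]
wrist_force: [-0.8, -0.6, -1.7]
gripper_width: 0.0399
dr [-0.002  0.013  0.004] shift after turn [ 2.4 -9.9 36.7] | q6 0.1 cur yaw -176.2 TCP [ 0.6068 -0.215   0.0807] t 19.6 w 39.9 F [-0.8 -0.6 -1.7]
```

```bash
python3 -m creep '[{"dr":[0,0.012,0],"delta_pos":[2,-8,8],"jaw":255},{"dr":[0,0,0],"delta_pos":[0,0,12],"jaw":255},{"dr":[0,0,0],"delta_pos":[0,0,6],"jaw":255},{"dr":[0,0,0],"delta_pos":[0,0,3],"jaw":255},{"dr":[0,0,0],"delta_pos":[0,0,2],"jaw":255},{"dr":[0,0,0],"delta_pos":[0,0,0],"jaw":255}]'; python3 -c "
from h import *
goal(.605,-.225,.055,3.5)"
```

```text
time: 20.2
position: [0.6066, -0.2246, 0.0489]
tcp_rot: [0.002, -0.032, 0.999, -0.001]
wrist_force: [0.5, -0.1, -1.8]
gripper_width: 0.0399
dr [-0.003  0.003  0.003] shift after turn [ 1.6 -0.3  4.9] | q6 0.11 cur yaw -176.3 TCP [ 0.6066 -0.2246  0.0489] t 20.2 w 39.9 F [ 0.5 -0.1 -1.8]
```

```bash
python3 -m creep '[{"dr":[0,0,0],"delta_pos":[0,0,2],"jaw":255},{"dr":[0,0,0],"delta_pos":[0,0,1.5],"jaw":255},{"dr":[0,0,0],"delta_pos":[0,0,1],"jaw":255},{"dr":[0,0,0],"delta_pos":[0,0,0],"jaw":255}]'; python3 -c "
from h import *
goal(.605,-.225,.055,3.5)"
```

```text
time: 20.6
position: [0.6071, -0.2245, 0.0446]
tcp_rot: [0.002, -0.032, 0.999, -0.001]
wrist_force: [0.0, -1.1, -1.2]
gripper_width: 0.0398
dr [-0.003  0.004  0.004] shift after turn [ 2.1 -0.4  0.6] | q6 0.11 cur yaw -176.3 TCP [ 0.6071 -0.2245  0.0446] t 20.6 w 39.8 F [ 0.  -1.1 -1.2]
```

```bash
python3 -m creep '[{"dr":[0,0,0],"delta_pos":[0,0,1],"jaw":255},{"dr":[0,0,0],"delta_pos":[0,0,1],"jaw":255},{"dr":[0,0,0],"delta_pos":[0,0,0],"jaw":180},{"dr":[0,0,0],"delta_pos":[0,0,0],"jaw":90},{"dr":[0,0,0],"delta_pos":[0,0,0],"jaw":60},{"dr":[0,0,0],"delta_pos":[0,0,0],"jaw":60},{"dr":[0,0,0],"delta_pos":[0,0,-5],"jaw":60},{"dr":[0,0,0],"delta_pos":[0,0,-15],"jaw":60},{"dr":[0,0,0],"delta_pos":[0,0,-25],"jaw":60},{"dr":[0,0,0],"delta_pos":[0,0,-35],"jaw":60},{"dr":[0,0,0],"delta_pos":[0,0,-35],"jaw":60},{"dr":[0,0,0],"delta_pos":[0,0,-20],"jaw":60},{"dr":[0,0,0],"delta_pos":[0,0,0],"jaw":60}]'; python3 -c "
from h import *
goal(.541,.009,.2,108.5)"
```

```text
time: 21.9
position: [0.6068, -0.2247, 0.1863]
tcp_rot: [0.002, -0.033, 0.999, -0.002]
wrist_force: [0.2, 0.4, 0.2]
gripper_width: 0.0669
dr [-1.000e-03  7.000e-03  1.314e+00] shift after turn [242.5  11.7  -2.7] | q6 0.12 cur yaw -176.2 TCP [ 0.6068 -0.2247  0.1863] t 21.9 w 66.9 F [0.2 0.4 0.2]
```

```bash
python3 -m creep '[{"dr":[0,0,0.14],"delta_pos":[0,0,0],"jaw":80},{"dr":[0,0,0.146],"delta_pos":[0,0,0],"jaw":80},{"dr":[0,0,0.146],"delta_pos":[0,0,0],"jaw":80},{"dr":[0,0,0.146],"delta_pos":[0,0,0],"jaw":80},{"dr":[0,0,0.146],"delta_pos":[0,0,0],"jaw":80},{"dr":[0,0,0.146],"delta_pos":[0,0,0],"jaw":80},{"dr":[0,0,0.146],"delta_pos":[0,0,0],"jaw":80},{"dr":[0,0,0.14],"delta_pos":[0,0,0],"jaw":80},{"dr":[0,0,0.13],"delta_pos":[0,0,0],"jaw":80},{"dr":[0,0,0],"delta_pos":[15,1,0],"jaw":80},{"dr":[0,0,0],"delta_pos":[35,2,0],"jaw":80},{"dr":[0,0,0],"delta_pos":[45,2,0],"jaw":80},{"dr":[0,0,0],"delta_pos":[45,2,0],"jaw":80},{"dr":[0,0,0],"delta_pos":[40,2,0],"jaw":80},{"dr":[0,0,0],"delta_pos":[30,2,0],"jaw":80},{"dr":[0,0,0],"delta_pos":[18,1,0],"jaw":80},{"dr":[0,0,0],"delta_pos":[8,0,0],"jaw":80},{"dr":[0,0,0],"delta_pos":[0,0,0],"jaw":80},{"dr":[0,0,0],"delta_pos":[0,0,0],"jaw":80}]'; python3 -c "
from h import *
goal(.541,.009,.054,108.5)"
```

```text
time: 23.8
position: [0.5362, 0.0149, 0.1782]
tcp_rot: [-0.001, 0.582, 0.813, -0.002]
wrist_force: [-0.2, 0.8, 0.2]
gripper_width: 0.0601
dr [-0.004  0.001  0.005] shift after turn [ -7.1   2.7 135.2] | q6 -1.64 cur yaw 108.8 TCP [0.5362 0.0149 0.1782] t 23.8 w 60.1 F [-0.2  0.8  0.2]
```

```bash
python3 -m creep '[{"dr":[0,0,0],"delta_pos":[-7,3,5],"jaw":80},{"dr":[0,0,0],"delta_pos":[0,0,15],"jaw":80},{"dr":[0,0,0],"delta_pos":[0,0,22],"jaw":80},{"dr":[0,0,0],"delta_pos":[0,0,18],"jaw":80},{"dr":[0,0,0],"delta_pos":[0,0,8],"jaw":80},{"dr":[0,0,0],"delta_pos":[0,0,3],"jaw":80},{"dr":[0,0,0],"delta_pos":[0,0,0],"jaw":80}]'; python3 -c "
from h import *
q=cams.capture('side');print(models.place_of(q,'lamb')[:1],models.place_of(q,'cottage')[:1])
goal(.541,.009,.054,108.5)"
```

```text
time: 24.5
position: [0.5441, 0.0015, 0.1031]
tcp_rot: [-0.001, 0.584, 0.812, -0.002]
wrist_force: [-0.2, 0.1, -0.2]
gripper_width: 0.0604
[{'point': [0.5479, 0.0103, 0.0091], 'score': 0.89}] []
dr [-0.003  0.001  0.001] shift after turn [ 7.6 -1.2 61.1] | q6 -1.61 cur yaw 108.5 TCP [0.5446 0.0022 0.1041] t 24.65 w 60.0 F [0.  0.2 0.1]
```

```bash
python3 -m creep '[{"dr":[0,0,0],"delta_pos":[7,-1,0],"jaw":80},{"dr":[0,0,0],"delta_pos":[0,0,0],"jaw":80},{"dr":[0,0,0],"delta_pos":[0,0,5],"jaw":80},{"dr":[0,0,0],"delta_pos":[0,0,12],"jaw":80},{"dr":[0,0,0],"delta_pos":[0,0,14],"jaw":80},{"dr":[0,0,0],"delta_pos":[0,0,12],"jaw":80},{"dr":[0,0,0],"delta_pos":[0,0,6],"jaw":80},{"dr":[0,0,0],"delta_pos":[0,0,3],"jaw":80},{"dr":[0,0,0],"delta_pos":[0,0,0],"jaw":80}]'; python3 -c "
from h import *
goal(.541,.009,.054,108.5)"
```

```text
time: 25.55
position: [0.5417, 0.01, 0.0495]
tcp_rot: [0.001, 0.583, 0.812, -0.0]
wrist_force: [0.6, 0.1, 0.1]
gripper_width: 0.0604
dr [0.001 0.001 0.002] shift after turn [-0.8 -1.   6.5] | q6 -1.63 cur yaw 108.6 TCP [0.5417 0.01   0.0495] t 25.55 w 60.4 F [0.6 0.1 0.1]
```

```bash
python3 -m creep '[{"dr":[0,0,0],"delta_pos":[-0.5,-1,4],"jaw":80},{"dr":[0,0,0],"delta_pos":[0,0,2],"jaw":80},{"dr":[0,0,0],"delta_pos":[0,0,0],"jaw":255},{"dr":[0,0,0],"delta_pos":[0,0,0],"jaw":255},{"dr":[0,0,0],"delta_pos":[0,0,0],"jaw":255},{"dr":[0,0,0],"delta_pos":[0,0,0],"jaw":255},{"dr":[0,0,0],"delta_pos":[0,0,0],"jaw":255}]' 20; python3 -m creep '[{"dr":[0,0,0],"delta_pos":[0,0,-5],"jaw":255},{"dr":[0,0,0],"delta_pos":[0,0,-15],"jaw":255},{"dr":[0,0,0],"delta_pos":[0,0,-25],"jaw":255},{"dr":[0,0,0],"delta_pos":[0,0,-30],"jaw":255},{"dr":[0,0,0],"delta_pos":[0,0,-30],"jaw":255},{"dr":[0,0,0],"delta_pos":[0,0,-15],"jaw":255},{"dr":[0,0,0],"delta_pos":[0,0,0],"jaw":255}]'; python3 -c "
from h import *
s=cams.capture('side');save(s,'d.png');print([models.place_of(s,t)[:1] for t in ('lamb','cottage')])
goal(.600,-.145,.2,3.5)"
```

```text
time: 26.25
position: [0.542, 0.0095, 0.0445]
tcp_rot: [0.002, 0.583, 0.812, 0.001]
wrist_force: [-0.1, 0.3, -1.9]
gripper_width: 0.0279
time: 26.95
position: [0.5395, 0.0089, 0.1692]
tcp_rot: [0.0, 0.583, 0.812, -0.001]
wrist_force: [0.3, -0.2, -1.8]
gripper_width: 0.0277
[[{'point': [0.5407, 0.008, 0.1326], 'score': 0.57}], [{'point': [0.6089, -0.2279, 0.0157], 'score': 0.57}]]
dr [-0.005 -0.003 -1.308] shift after turn [ -52.7 -157.   -23.1] | q6 -1.63 cur yaw 108.6 TCP [0.5379 0.0085 0.1659] t 27.1 w 28.1 F [-0.1  0.3 -0.7]
```

View pics/d.png

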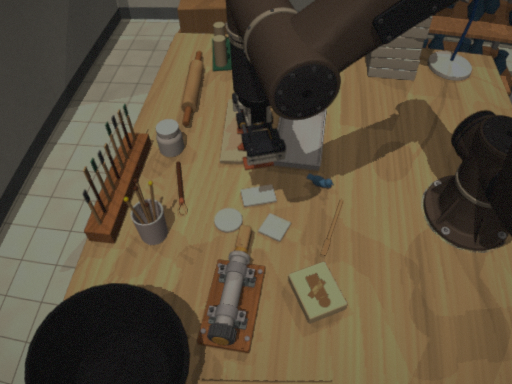

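The lamb is lifted and all three tiles are free. The cottage, partly hidden, and the figure are at the slab. I'll carry the lamb.

```bash
python3 -m creep '[{"dr":[0,0,-0.145],"delta_pos":[0,0,-10],"jaw":255},{"dr":[0,0,-0.145],"delta_pos":[0,0,-10],"jaw":255},{"dr":[0,0,-0.145],"delta_pos":[0,0,-5],"jaw":255},{"dr":[0,0,-0.145],"delta_pos":[0,0,0],"jaw":255},{"dr":[0,0,-0.145],"delta_pos":[0,0,0],"jaw":255},{"dr":[0,0,-0.145],"delta_pos":[0,0,0],"jaw":255},{"dr":[0,0,-0.145],"delta_pos":[0,0,0],"jaw":255},{"dr":[0,0,-0.145],"delta_pos":[0,0,0],"jaw":255},{"dr":[0,0,-0.13],"delta_pos":[0,0,0],"jaw":255},{"dr":[0,0,0],"delta_pos":[-4,-12,0],"jaw":255},{"dr":[0,0,0],"delta_pos":[-8,-25,0],"jaw":255},{"dr":[0,0,0],"delta_pos":[-12,-35,0],"jaw":255},{"dr":[0,0,0],"delta_pos":[-12,-35,0],"jaw":255},{"dr":[0,0,0],"delta_pos":[-9,-27,0],"jaw":255},{"dr":[0,0,0],"delta_pos":[-5,-15,0],"jaw":255},{"dr":[0,0,0],"delta_pos":[-2,-6,0],"jaw":255},{"dr":[0,0,0],"delta_pos":[0,0,0],"jaw":255},{"dr":[0,0,0],"delta_pos":[0,0,0],"jaw":255}]'; python3 -c "
from h import *
goal(.600,-.145,.0615,3.5)"
```

```text
time: 28.9
position: [0.5912, -0.147, 0.16]
tcp_rot: [-0.028, -0.046, 0.999, -0.004]
wrist_force: [-0.4, 1.0, -2.0]
gripper_width: 0.0279
dr [-0.006 -0.055  0.031] shift after turn [ -8.9   1.4 109.5] | q6 0.01 cur yaw -174.7 TCP [ 0.5912 -0.147   0.16  ] t 28.9 w 27.9 F [-0.4  1.  -2. ]
```

```bash
python3 -m creep '[{"dr":[-0.003,-0.03,0.015],"delta_pos":[-4,0,0],"jaw":255},{"dr":[-0.003,-0.022,0.015],"delta_pos":[-3,0,5],"jaw":255},{"dr":[0,0,0],"delta_pos":[0,0,15],"jaw":255},{"dr":[0,0,0],"delta_pos":[0,0,20],"jaw":255},{"dr":[0,0,0],"delta_pos":[0,0,20],"jaw":255},{"dr":[0,0,0],"delta_pos":[0,0,10],"jaw":255},{"dr":[0,0,0],"delta_pos":[0,0,5],"jaw":255},{"dr":[0,0,0],"delta_pos":[0,0,0],"jaw":255},{"dr":[0,0,0],"delta_pos":[0,0,0],"jaw":255}]'; python3 -c "
from h import *
goal(.600,-.145,.0615,3.5)"
```

```text
time: 29.8
position: [0.5979, -0.1373, 0.086]
tcp_rot: [0.002, -0.035, 0.999, 0.001]
wrist_force: [-0.1, 0.5, -1.6]
gripper_width: 0.028
dr [0.002 0.004 0.01 ] shift after turn [-1.7 -7.8 35.5] | q6 -0.02 cur yaw -175.9 TCP [ 0.5979 -0.1373  0.086 ] t 29.8 w 28.0 F [-0.1  0.5 -1.6]
```

```bash
python3 -m creep '[{"dr":[0,0.004,0.005],"delta_pos":[-1,-6,8],"jaw":255},{"dr":[0,0,0],"delta_pos":[0,0,10],"jaw":255},{"dr":[0,0,0],"delta_pos":[0,0,6],"jaw":255},{"dr":[0,0,0],"delta_pos":[0,0,3],"jaw":255},{"dr":[0,0,0],"delta_pos":[0,0,2],"jaw":255},{"dr":[0,0,0],"delta_pos":[0,0,1.5],"jaw":255},{"dr":[0,0,0],"delta_pos":[0,0,0],"jaw":255}]'; python3 -c "
from h import *
goal(.600,-.145,.0615,3.5)"
```

```text
time: 30.5
position: [0.6005, -0.1441, 0.0543]
tcp_rot: [0.001, -0.032, 0.999, 0.001]
wrist_force: [-0.1, 0.7, -0.5]
gripper_width: 0.0278
dr [0.001 0.002 0.004] shift after turn [ 0.5 -0.9  3.8] | q6 -0.01 cur yaw -176.3 TCP [ 0.6005 -0.1441  0.0543] t 30.5 w 27.8 F [-0.1  0.7 -0.5]
```

```bash
python3 -m creep '[{"dr":[0,0,0],"delta_pos":[0,0,2],"jaw":255},{"dr":[0,0,0],"delta_pos":[0,0,1.5],"jaw":255},{"dr":[0,0,0],"delta_pos":[0,0,1],"jaw":255},{"dr":[0,0,0],"delta_pos":[0,0,0],"jaw":200},{"dr":[0,0,0],"delta_pos":[0,0,0],"jaw":140},{"dr":[0,0,0],"delta_pos":[0,0,0],"jaw":80},{"dr":[0,0,0],"delta_pos":[0,0,0],"jaw":80},{"dr":[0,0,0],"delta_pos":[0,0,-5],"jaw":80},{"dr":[0,0,0],"delta_pos":[0,0,-15],"jaw":80},{"dr":[0,0,0],"delta_pos":[0,0,-25],"jaw":80},{"dr":[0,0,0],"delta_pos":[0,0,-35],"jaw":80},{"dr":[0,0,0],"delta_pos":[0,0,-35],"jaw":80},{"dr":[0,0,0],"delta_pos":[0,0,-15],"jaw":80},{"dr":[0,0,0],"delta_pos":[0,0,0],"jaw":80}]'; python3 -c "
from h import *
goal(.553,.185,.15,177.5)"
```

```text
time: 31.9
position: [0.6008, -0.1446, 0.1876]
tcp_rot: [0.002, -0.033, 0.999, 0.0]
wrist_force: [-0.8, -0.5, -0.1]
gripper_width: 0.0603
dr [0.    0.004 0.109] shift after turn [ 62.2 327.2  48.6] | q6 -0.01 cur yaw -176.2 TCP [ 0.6008 -0.1446  0.1876] t 31.9 w 60.3 F [-0.8 -0.5 -0.1]
```

```bash
python3 -m creep '[{"dr":[0,0,0.109],"delta_pos":[0,0,0],"jaw":80},{"dr":[0,0,0],"delta_pos":[2,12,0],"jaw":80},{"dr":[0,0,0],"delta_pos":[5,28,0],"jaw":80},{"dr":[0,0,0],"delta_pos":[8,40,0],"jaw":80},{"dr":[0,0,0],"delta_pos":[8,42,0],"jaw":80},{"dr":[0,0,0],"delta_pos":[8,42,0],"jaw":80},{"dr":[0,0,0],"delta_pos":[8,42,0],"jaw":80},{"dr":[0,0,0],"delta_pos":[8,42,0],"jaw":80},{"dr":[0,0,0],"delta_pos":[7,36,0],"jaw":80},{"dr":[0,0,0],"delta_pos":[5,24,0],"jaw":80},{"dr":[0,0,0],"delta_pos":[2,10,0],"jaw":80},{"dr":[0,0,0],"delta_pos":[1,5,0],"jaw":80},{"dr":[0,0,0],"delta_pos":[0,0,0],"jaw":80},{"dr":[0,0,0],"delta_pos":[0,0,0],"jaw":80},{"dr":[0,0,0],"delta_pos":[0,0,0],"jaw":80}]'; python3 - <<'E'
from h import *
goal(.553,.185,.069,177.5)
p=cams.capture("side"); save(p,"e.png"); P=cloud(p); X,Y,Z=P[...,0],P[...,1],P[...,2]
print({t:[np.round(r["point"],3).tolist() for r in models.place_of(p,t)[:1]] for t in ("figure","cottage","lamb","ram")})
E
```

```text
time: 33.4
position: [0.5425, 0.1943, 0.1783]
tcp_rot: [-0.004, 0.013, 1.0, -0.002]
wrist_force: [0.3, 0.4, 0.0]
gripper_width: 0.0599
dr [-0.004 -0.007  0.019] shift after turn [-10.9  -8.8 120.3] | q6 -0.71 cur yaw 178.6 TCP [0.5425 0.1943 0.1783] t 33.4 w 59.9 F [0.3 0.4 0. ]
{'figure': [], 'cottage': [], 'lamb': [], 'ram': [[0.556, 0.231, 0.057]]}
```

View pics/e.png

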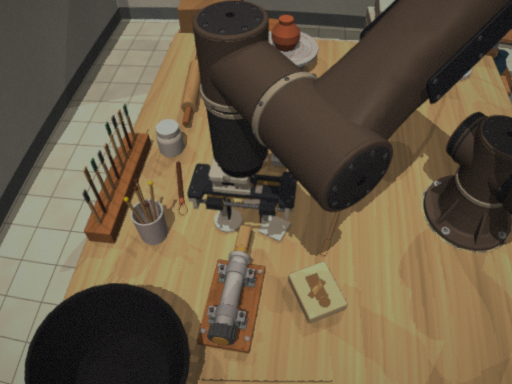

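The ram handle is in view at (245,237), but the arm hides the slab from this camera. I'll descend over the handle and check the slab from the top camera.

```bash
python3 -m creep '[{"dr":[0,-0.007,0.019],"delta_pos":[-9,-7,0],"jaw":80},{"dr":[0,0,0],"delta_pos":[0,0,5],"jaw":80},{"dr":[0,0,0],"delta_pos":[0,0,15],"jaw":80},{"dr":[0,0,0],"delta_pos":[0,0,22],"jaw":80},{"dr":[0,0,0],"delta_pos":[0,0,18],"jaw":80},{"dr":[0,0,0],"delta_pos":[0,0,8],"jaw":80},{"dr":[0,0,0],"delta_pos":[0,0,0],"jaw":80},{"dr":[0,0,0],"delta_pos":[0,0,0],"jaw":80}]'; python3 - <<'E'
from h import *
goal(.553,.185,.069,177.5)
p=cams.capture("top"); save(p,"f.png")
print({t:[np.round(r["point"],3).tolist() for r in models.place_of(p,t)[:1]] for t in ("figure","cottage","lamb","tile_round","tile_square","tile_oblong")})
E
```

```text
time: 34.45
position: [0.5535, 0.1854, 0.1081]
tcp_rot: [0.001, 0.024, 1.0, -0.001]
wrist_force: [-0.3, 0.0, 0.7]
gripper_width: 0.0603
dr [-0.003  0.003 -0.004] shift after turn [ 0.5 -0.4 50.1] | q6 -0.71 cur yaw 177.3 TCP [0.5535 0.1854 0.1081] t 34.45 w 60.3 F [-0.3  0.   0.7]
{'figure': [[0.614, -0.317, 0.016]], 'cottage': [[0.606, -0.226, 0.013]], 'lamb': [[0.597, -0.142, 0.009]], 'tile_round': [[0.607, 0.092, 0.001]], 'tile_square': [[0.486, 0.098, -0.001]], 'tile_oblong': [[0.54, 0.006, -0.002]]}
```

View pics/f.png

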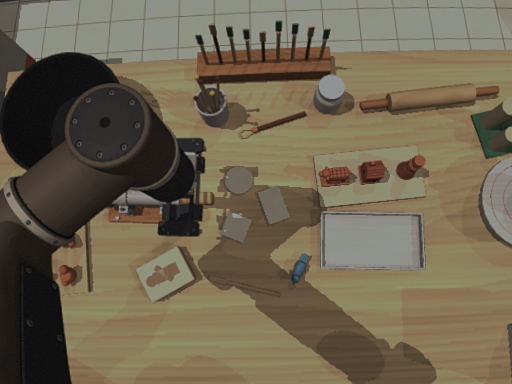

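The lamb (335,174), cottage (373,172) and figure (410,167) all stand on the slab. I'll descend on the handle and grip it.

```bash
python3 -m creep '[{"dr":[0,0,0],"delta_pos":[0,0,8],"jaw":80},{"dr":[0,0,0],"delta_pos":[0,0,12],"jaw":80},{"dr":[0,0,0],"delta_pos":[0,0,12],"jaw":80},{"dr":[0,0,0],"delta_pos":[0,0,8],"jaw":80},{"dr":[0,0,0],"delta_pos":[0,0,4],"jaw":80},{"dr":[0,0,0],"delta_pos":[0,0,2],"jaw":80},{"dr":[0,0,0],"delta_pos":[0,0,0],"jaw":80},{"dr":[0,0,0],"delta_pos":[0,0,0],"jaw":80}]'; python3 -c "
from h import *
goal(.553,.185,.069,177.5)"
```

```text
time: 35.6
position: [0.5531, 0.1852, 0.0574]
tcp_rot: [0.001, 0.024, 1.0, -0.002]
wrist_force: [-1.0, -0.5, 0.7]
gripper_width: 0.06
dr [-0.003  0.002 -0.004] shift after turn [ 0.1 -0.2 -0.6] | q6 -0.71 cur yaw 177.3 TCP [0.5531 0.1852 0.0574] t 35.6 w 60.0 F [-1.  -0.5  0.7]
```

```bash
python3 -m creep '[{"dr":[0,0,0],"delta_pos":[0,0,0],"jaw":255},{"dr":[0,0,0],"delta_pos":[0,0,0],"jaw":255},{"dr":[0,0,0],"delta_pos":[0,0,0],"jaw":255},{"dr":[0,0,0],"delta_pos":[0,0,0],"jaw":255},{"dr":[0,0,0],"delta_pos":[0,0,0],"jaw":255},{"dr":[0,0,0],"delta_pos":[0,-4,0],"jaw":255},{"dr":[0,0,0],"delta_pos":[0,-8,0],"jaw":255},{"dr":[0,0,0],"delta_pos":[0,-10,0],"jaw":255},{"dr":[0,0,0],"delta_pos":[0,-10,0],"jaw":255}]' 45; python3 -c "
from h import *
goal(.547,.055,.0685,177.3)"
```

```text
time: 36.5
position: [0.5523, 0.1525, 0.0587]
tcp_rot: [0.002, 0.023, 1.0, -0.0]
wrist_force: [0.5, 0.2, 0.0]
gripper_width: 0.0277
dr [-0.001  0.004  0.001] shift after turn [  0.7 -97.7   1.2] | q6 -0.66 cur yaw 177.3 TCP [0.5523 0.1525 0.0587] t 36.5 w 27.7 F [0.5 0.2 0. ]
```

```bash
python3 -m creep '[{"dr":[0,0,0],"delta_pos":[0,-10,0.5],"jaw":255},{"dr":[0,0,0],"delta_pos":[0,-10,0.4],"jaw":255},{"dr":[0,0,0],"delta_pos":[0,-10,0.2],"jaw":255},{"dr":[0,0,0],"delta_pos":[0,-10,0],"jaw":255},{"dr":[0,0,0],"delta_pos":[0,-10,0],"jaw":255},{"dr":[0,0,0],"delta_pos":[0,-10,0],"jaw":255}]'; python3 -c "
from h import *
goal(.547,.055,.0685,177.3)"
```

```text
time: 37.1
position: [0.549, 0.0863, 0.0578]
tcp_rot: [0.002, 0.024, 1.0, -0.0]
wrist_force: [0.0, -0.0, -1.8]
gripper_width: 0.0272
dr [-0.     0.005 -0.001] shift after turn [  0.6 -31.4   0.3] | q6 -0.56 cur yaw 177.3 TCP [0.549  0.0863 0.0578] t 37.1 w 27.2 F [ 0.  -0.  -1.8]
```

```bash
python3 -m creep '[{"dr":[0,0,0],"delta_pos":[0,-10,0],"jaw":255},{"dr":[0,0,0],"delta_pos":[0,-10,0],"jaw":255},{"dr":[0,0,0],"delta_pos":[0,-10,0],"jaw":255},{"dr":[0,0,0],"delta_pos":[0,-6,0],"jaw":255},{"dr":[0,0,0],"delta_pos":[0,0,-5],"jaw":255},{"dr":[0,0,0],"delta_pos":[0,0,-15],"jaw":255},{"dr":[0,0,0],"delta_pos":[0,0,-25],"jaw":255},{"dr":[0,0,0],"delta_pos":[0,0,-30],"jaw":255},{"dr":[0,0,0],"delta_pos":[0,0,-20],"jaw":255},{"dr":[0,0,0],"delta_pos":[0,0,-10],"jaw":255},{"dr":[0,0,0],"delta_pos":[0,0,0],"jaw":255},{"dr":[0,0,0],"delta_pos":[0,0,0],"jaw":255}]'; python3 - <<'E'
from h import *
p=cams.capture("top");q=cams.capture("side"); save(q,"g.png")
for x in(p,q): print([np.round(r["point"],3).tolist()+[r["score"]] for r in models.place_of(x,"ram")[:2]])
goal(.4474,-.271,.15,177.3)
E
```

```text
time: 38.3
position: [0.5449, 0.0453, 0.1663]
tcp_rot: [0.0, 0.025, 1.0, -0.001]
wrist_force: [0.2, -0.1, -1.8]
gripper_width: 0.0276
[[0.549, 0.088, 0.164, 0.83]]
[[0.547, 0.092, 0.167, 0.75]]
dr [-0.003 -0.001 -0.002] shift after turn [  82.3 -320.2   26.6] | q6 -0.49 cur yaw 177.2 TCP [0.5447 0.045  0.1656] t 38.5 w 27.9 F [ 0.5  0.8 -2.1]
```

View pics/g.png

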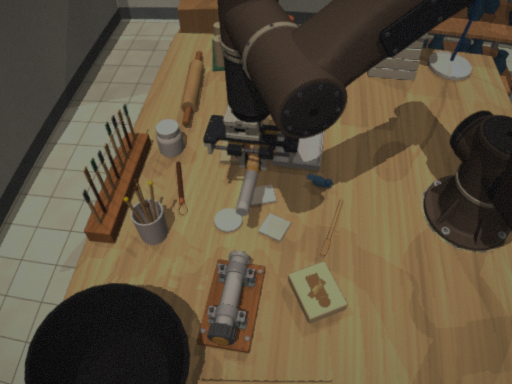

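The ram is out and held level, spanning roughly (253,155) to (243,210), with its middle about 45 mm ahead of the TCP. I'll carry it to the tray.

```bash
python3 -m creep '[{"dr":[0,0,0],"delta_pos":[4,-12,0],"jaw":255},{"dr":[0,0,0],"delta_pos":[7,-28,0],"jaw":255},{"dr":[0,0,0],"delta_pos":[10,-38,0],"jaw":255},{"dr":[0,0,0],"delta_pos":[10,-40,0],"jaw":255},{"dr":[0,0,0],"delta_pos":[10,-40,0],"jaw":255},{"dr":[0,0,0],"delta_pos":[10,-40,0],"jaw":255},{"dr":[0,0,0],"delta_pos":[10,-40,0],"jaw":255},{"dr":[0,0,0],"delta_pos":[8,-34,0],"jaw":255},{"dr":[0,0,0],"delta_pos":[6,-24,0],"jaw":255},{"dr":[0,0,0],"delta_pos":[4,-14,0],"jaw":255},{"dr":[0,0,0],"delta_pos":[2,-6,0],"jaw":255},{"dr":[0,0,0],"delta_pos":[0,0,0],"jaw":255},{"dr":[0,0,0],"delta_pos":[0,0,0],"jaw":255}]'; python3 -c "
from h import *
goal(.4475,-.268,.027,177.2)"
```

```text
time: 39.8
position: [0.4366, -0.2813, 0.16]
tcp_rot: [-0.007, 0.025, 1.0, -0.002]
wrist_force: [0.5, -0.3, -2.3]
gripper_width: 0.0277
dr [-0.004 -0.015 -0.001] shift after turn [-10.3  13.8 144. ] | q6 0.14 cur yaw 177.2 TCP [ 0.4366 -0.2813  0.16  ] t 39.8 w 27.7 F [ 0.5 -0.3 -2.3]
```

```bash
python3 -m creep '[{"dr":[-0.004,-0.014,0],"delta_pos":[-8,11,0],"jaw":255},{"dr":[0,0,0],"delta_pos":[0,0,5],"jaw":255},{"dr":[0,0,0],"delta_pos":[0,0,18],"jaw":255},{"dr":[0,0,0],"delta_pos":[0,0,25],"jaw":255},{"dr":[0,0,0],"delta_pos":[0,0,25],"jaw":255},{"dr":[0,0,0],"delta_pos":[0,0,18],"jaw":255},{"dr":[0,0,0],"delta_pos":[0,0,10],"jaw":255},{"dr":[0,0,0],"delta_pos":[0,0,4],"jaw":255},{"dr":[0,0,0],"delta_pos":[0,0,0],"jaw":255},{"dr":[0,0,0],"delta_pos":[0,0,0],"jaw":255}]'; python3 -c "
from h import *
goal(.4475,-.268,.027,177.2)"
```

```text
time: 40.8
position: [0.4512, -0.2635, 0.0522]
tcp_rot: [0.003, 0.019, 1.0, -0.0]
wrist_force: [0.1, -0.1, -2.5]
gripper_width: 0.0277
dr [-0.001  0.006  0.011] shift after turn [ 3.5 -4.7 36.2] | q6 0.11 cur yaw 177.8 TCP [ 0.4512 -0.2635  0.0522] t 40.8 w 27.7 F [ 0.1 -0.1 -2.5]
```

```bash
python3 -m creep '[{"dr":[0,0.005,0.01],"delta_pos":[2,-3,8],"jaw":255},{"dr":[0,0,0],"delta_pos":[0,0,10],"jaw":255},{"dr":[0,0,0],"delta_pos":[0,0,6],"jaw":255},{"dr":[0,0,0],"delta_pos":[0,0,3],"jaw":255},{"dr":[0,0,0],"delta_pos":[0,0,2],"jaw":255},{"dr":[0,0,0],"delta_pos":[0,0,0],"jaw":255}]'; python3 -c "
from h import *
goal(.4475,-.268,.027,177.2)"
```

```text
time: 41.4
position: [0.4503, -0.2672, 0.0225]
tcp_rot: [0.002, 0.025, 1.0, -0.001]
wrist_force: [-0.3, 0.4, -1.8]
gripper_width: 0.0277
dr [-0.001  0.004 -0.001] shift after turn [ 2.8 -1.   6.5] | q6 0.11 cur yaw 177.2 TCP [ 0.4503 -0.2672  0.0225] t 41.4 w 27.7 F [-0.3  0.4 -1.8]
```

```bash
python3 -m creep '[{"dr":[0,0,0],"delta_pos":[0,0,2],"jaw":255},{"dr":[0,0,0],"delta_pos":[0,0,2],"jaw":255},{"dr":[0,0,0],"delta_pos":[0,0,1],"jaw":255},{"dr":[0,0,0],"delta_pos":[0,0,0.7],"jaw":255},{"dr":[0,0,0],"delta_pos":[0,0,0],"jaw":255}]'; python3 -c "
from h import *
goal(.4475,-.268,.027,177.2)"
```

```text
time: 41.9
position: [0.4508, -0.2673, 0.0174]
tcp_rot: [0.003, 0.024, 1.0, -0.001]
wrist_force: [-0.0, -0.2, -1.8]
gripper_width: 0.0277
dr [-0.002  0.005 -0.   ] shift after turn [ 3.3 -0.9  1.4] | q6 0.11 cur yaw 177.2 TCP [ 0.4508 -0.2673  0.0174] t 41.9 w 27.7 F [-0.  -0.2 -1.8]
```

```bash
python3 -m creep '[{"dr":[0,0,0],"delta_pos":[0,0,1],"jaw":255},{"dr":[0,0,0],"delta_pos":[0,0,0.5],"jaw":240},{"dr":[0,0,0],"delta_pos":[0,0,0],"jaw":150},{"dr":[0,0,0],"delta_pos":[0,0,0],"jaw":116},{"dr":[0,0,0],"delta_pos":[0,0,0],"jaw":116},{"dr":[0,0,0],"delta_pos":[0,0,0],"jaw":116},{"dr":[0,0,0],"delta_pos":[0,0,-5],"jaw":116},{"dr":[0,0,0],"delta_pos":[0,0,-15],"jaw":116},{"dr":[0,0,0],"delta_pos":[0,0,-30],"jaw":116},{"dr":[0,0,0],"delta_pos":[0,0,-40],"jaw":100},{"dr":[0,0,0],"delta_pos":[0,0,-40],"jaw":80},{"dr":[0,0,0],"delta_pos":[0,0,-30],"jaw":80},{"dr":[0,0,0],"delta_pos":[0,0,-10],"jaw":80},{"dr":[0,0,0],"delta_pos":[0,0,0],"jaw":80}]' 20; python3 - <<'E'
from h import *
p=cams.capture("top");q=cams.capture("side"); save(q,"h.png")
for x in(p,q): print({t:[np.round(r["point"],3).tolist()+[r["score"]] for r in models.place_of(x,t)[:1]] for t in("ram","lamb","cottage","figure")})
goal(.600,-.144,.2,3.5)
E
```

```text
time: 43.3
position: [0.4497, -0.2671, 0.1953]
tcp_rot: [0.003, 0.024, 1.0, -0.001]
wrist_force: [-0.1, -0.4, -0.0]
gripper_width: 0.0597
{'ram': [], 'lamb': [[0.606, 0.09, 0.001, 0.27]], 'cottage': [], 'figure': [[0.488, 0.1, -0.0, 0.68]]}
{'ram': [[0.454, -0.219, 0.017, 0.97]], 'lamb': [[0.615, -0.314, 0.015, 0.74]], 'cottage': [[0.61, -0.227, 0.016, 0.69]], 'figure': [[0.614, -0.317, 0.014, 0.56]]}
dr [-0.002  0.001 -0.11 ] shift after turn [-158.5  113.5    3.8] | q6 0.11 cur yaw 177.2 TCP [ 0.4487 -0.2669  0.1928] t 43.8 w 59.9 F [ 0.2 -0.9  0.2]
```

View pics/h.png

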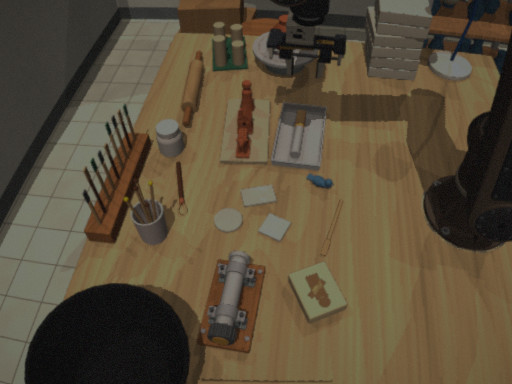

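The ram lies in the tray at (300,130), and the lamb, cottage and figure stand in a row near (243,145), (243,120) and (246,95). While the tiles are bare I'll measure their centres.

```bash
python3 -m creep '[{"dr":[0,0,-0.11],"delta_pos":[0,0,0],"jaw":80},{"dr":[0,0,0],"delta_pos":[-15,10,0],"jaw":80},{"dr":[0,0,0],"delta_pos":[-32,23,0],"jaw":80},{"dr":[0,0,0],"delta_pos":[-38,28,0],"jaw":80},{"dr":[0,0,0],"delta_pos":[-35,25,0],"jaw":80},{"dr":[0,0,0],"delta_pos":[-22,16,0],"jaw":80},{"dr":[0,0,0],"delta_pos":[-10,7,0],"jaw":80},{"dr":[0,0,0],"delta_pos":[-4,2,0],"jaw":80},{"dr":[0,0,0],"delta_pos":[0,0,0],"jaw":80},{"dr":[0,0,0],"delta_pos":[0,0,0],"jaw":80}]'
python3 - <<'E'
from h import *
goal(.600,-.144,.0615,3.5)
for n in("top","side"):
    p=cams.capture(n); save(p,n+"_t.png"); P=cloud(p); X,Y,Z=P[...,0],P[...,1],P[...,2]; hsv=cv2.cvtColor(p["frame"],cv2.COLOR_RGB2HSV)
    for t,c,r in [("R",(.605,.091),.05),("S",(.491,.1),.055),("O",(.541,.009),.06)]:
        m=((hsv[...,1]<70)&(Z>.003)&(Z<.014)&(np.hypot(X-c[0],Y-c[1])<r)).astype(np.uint8)
        k,l,s,_=cv2.connectedComponentsWithStats(m); 
        if k<2: print(t,"none"); continue
        q=P[l==1+np.argmax(s[1:,4])][:,:2]*1000; b=cv2.minAreaRect(q.astype(np.float32)); print(n,t,len(q),"mean",np.round(q.mean(0),1),"rect",np.round(b[0],1),np.round(b[1],1),round(b[2],1))
E
```

```text
time: 44.8
position: [0.6049, -0.1393, 0.1898]
tcp_rot: [-0.001, -0.025, 1.0, -0.001]
wrist_force: [0.2, -0.7, -0.2]
gripper_width: 0.0603
dr [-0.002 -0.002 -0.011] shift after turn [  5.1  -4.4 139.3] | q6 -0.04 cur yaw -177.1 TCP [ 0.6049 -0.1393  0.1898] t 44.8 w 60.3 F [ 0.2 -0.7 -0.2]
R none
S none
O none
side R 525 mean [605.6  93.5] rect [605.1  91.7] [67.3 69.4] 5.4
side S 526 mean [490.7 102.2] rect [491.  100.4] [61.4 61.2] 67.9
side O 546 mean [541.1  10.6] rect [541.1   9.2] [83.5 57.4] 17.2
```

```bash
python3 -m creep '[{"dr":[0,0,-0.011],"delta_pos":[4,-4,0],"jaw":80},{"dr":[0,0,0],"delta_pos":[0,0,5],"jaw":80},{"dr":[0,0,0],"delta_pos":[0,0,15],"jaw":80},{"dr":[0,0,0],"delta_pos":[0,0,22],"jaw":80},{"dr":[0,0,0],"delta_pos":[0,0,20],"jaw":80},{"dr":[0,0,0],"delta_pos":[0,0,10],"jaw":80},{"dr":[0,0,0],"delta_pos":[0,0,3],"jaw":80},{"dr":[0,0,0],"delta_pos":[0,0,0],"jaw":80},{"dr":[0,0,0],"delta_pos":[0,0,0],"jaw":80}]'; python3 -c "
from h import *
goal(.6005,-.144,.0615,3.7)"
```

```text
time: 45.8
position: [0.5987, -0.1485, 0.1152]
tcp_rot: [0.002, -0.028, 1.0, -0.001]
wrist_force: [-0.2, -0.9, -0.0]
gripper_width: 0.0599
dr [-0.002  0.003 -0.008] shift after turn [-2.1  4.4 64.7] | q6 -0.02 cur yaw -176.7 TCP [ 0.5987 -0.1485  0.1152] t 45.8 w 59.9 F [-0.2 -0.9 -0. ]
```

```bash
python3 -m creep '[{"dr":[0,0,-0.008],"delta_pos":[-2,4,0],"jaw":80},{"dr":[0,0,0],"delta_pos":[0,0,0],"jaw":80},{"dr":[0,0,0],"delta_pos":[0,0,6],"jaw":80},{"dr":[0,0,0],"delta_pos":[0,0,14],"jaw":80},{"dr":[0,0,0],"delta_pos":[0,0,16],"jaw":80},{"dr":[0,0,0],"delta_pos":[0,0,13],"jaw":80},{"dr":[0,0,0],"delta_pos":[0,0,8],"jaw":80},{"dr":[0,0,0],"delta_pos":[0,0,4],"jaw":80},{"dr":[0,0,0],"delta_pos":[0,0,0],"jaw":80}]'; python3 -c "
from h import *
goal(.6005,-.144,.0615,3.7)"
```

```text
time: 46.7
position: [0.602, -0.1439, 0.0509]
tcp_rot: [0.003, -0.033, 0.999, -0.001]
wrist_force: [-0.6, 0.8, 0.2]
gripper_width: 0.0597
dr [-0.002  0.006  0.001] shift after turn [ 1.5 -0.   0.4] | q6 -0.02 cur yaw -176.2 TCP [ 0.602  -0.1439  0.0509] t 46.7 w 59.7 F [-0.6  0.8  0.2]
```

```bash
python3 -m creep '[{"dr":[0,0,0],"delta_pos":[0,0,0],"jaw":255},{"dr":[0,0,0],"delta_pos":[0,0,0],"jaw":255},{"dr":[0,0,0],"delta_pos":[0,0,0],"jaw":255},{"dr":[0,0,0],"delta_pos":[0,0,0],"jaw":255},{"dr":[0,0,0],"delta_pos":[0,0,0],"jaw":255}]' 20; python3 -m creep '[{"dr":[0,0,0],"delta_pos":[0,0,-5],"jaw":255},{"dr":[0,0,0],"delta_pos":[0,0,-15],"jaw":255},{"dr":[0,0,0],"delta_pos":[0,0,-25],"jaw":255},{"dr":[0,0,0],"delta_pos":[0,0,-35],"jaw":255},{"dr":[0,0,0],"delta_pos":[0,0,-30],"jaw":255},{"dr":[0,0,0.1],"delta_pos":[0,0,-20],"jaw":255},{"dr":[0,0,0.14],"delta_pos":[0,0,-5],"jaw":255},{"dr":[0,0,0.146],"delta_pos":[0,0,0],"jaw":255},{"dr":[0,0,0.146],"delta_pos":[0,0,0],"jaw":255},{"dr":[0,0,0.146],"delta_pos":[0,0,0],"jaw":255},{"dr":[0,0,0.146],"delta_pos":[0,0,0],"jaw":255},{"dr":[0,0,0.146],"delta_pos":[0,0,0],"jaw":255},{"dr":[0,0,0.146],"delta_pos":[0,0,0],"jaw":255},{"dr":[0,0,0.14],"delta_pos":[0,0,0],"jaw":255},{"dr":[0,0,0.06],"delta_pos":[0,0,0],"jaw":255},{"dr":[0,0,0],"delta_pos":[0,0,0],"jaw":255}]'; python3 -c "
from h import *
goal(.541,.009,.19,108)"
```

```text
time: 47.2
position: [0.603, -0.1439, 0.0526]
tcp_rot: [0.004, -0.033, 0.999, -0.001]
wrist_force: [-0.2, 0.2, -2.0]
gripper_width: 0.0278
time: 48.8
position: [0.599, -0.1433, 0.1981]
tcp_rot: [0.004, 0.603, 0.798, 0.003]
wrist_force: [0.5, 1.5, -1.5]
gripper_width: 0.0282
dr [ 0.009  0.003 -0.038] shift after turn [162.8  -8.1  19.1] | q6 -1.38 cur yaw 105.8 TCP [ 0.599  -0.1433  0.1981] t 48.8 w 28.2 F [ 0.5  1.5 -1.5]
```

```bash
python3 -m creep '[{"dr":[0.008,0.003,-0.038],"delta_pos":[0,0,0],"jaw":255},{"dr":[0,0,0],"delta_pos":[10,0,0],"jaw":255},{"dr":[0,0,0],"delta_pos":[22,-1,0],"jaw":255},{"dr":[0,0,0],"delta_pos":[34,-2,0],"jaw":255},{"dr":[0,0,0],"delta_pos":[36,-2,0],"jaw":255},{"dr":[0,0,0],"delta_pos":[28,-2,0],"jaw":255},{"dr":[0,0,0],"delta_pos":[17,-1,0],"jaw":255},{"dr":[0,0,0],"delta_pos":[9,0,0],"jaw":255},{"dr":[0,0,0],"delta_pos":[4,0,0],"jaw":255},{"dr":[0,0,0],"delta_pos":[0,0,0],"jaw":255},{"dr":[0,0,0],"delta_pos":[0,0,0],"jaw":255},{"dr":[0,0,0],"delta_pos":[0,0,0],"jaw":255}]'; python3 -c "
from h import *
goal(.541,.009,.0576,108)"
```

```text
time: 50.0
position: [0.5371, 0.0122, 0.199]
tcp_rot: [0.001, 0.584, 0.812, 0.001]
wrist_force: [0.5, -0.1, -2.0]
gripper_width: 0.028
dr [ 0.003 -0.001  0.01 ] shift after turn [ -4.3   2.7 152.4] | q6 -1.63 cur yaw 108.5 TCP [0.5371 0.0122 0.199 ] t 50.0 w 28.0 F [ 0.5 -0.1 -2. ]
```

```bash
python3 -m creep '[{"dr":[0,0,0.008],"delta_pos":[-4,2,0],"jaw":255},{"dr":[0,0,0],"delta_pos":[0,0,5],"jaw":255},{"dr":[0,0,0],"delta_pos":[0,0,18],"jaw":255},{"dr":[0,0,0],"delta_pos":[0,0,28],"jaw":255},{"dr":[0,0,0],"delta_pos":[0,0,30],"jaw":255},{"dr":[0,0,0],"delta_pos":[0,0,22],"jaw":255},{"dr":[0,0,0],"delta_pos":[0,0,12],"jaw":255},{"dr":[0,0,0],"delta_pos":[0,0,5],"jaw":255},{"dr":[0,0,0],"delta_pos":[0,0,0],"jaw":255},{"dr":[0,0,0],"delta_pos":[0,0,0],"jaw":255}]'; python3 -c "
from h import *
goal(.541,.009,.0576,108)"
```

```text
time: 51.0
position: [0.5428, 0.0047, 0.0728]
tcp_rot: [0.001, 0.59, 0.807, 0.001]
wrist_force: [0.3, -0.3, -2.1]
gripper_width: 0.0279
dr [ 0.003 -0.    -0.006] shift after turn [ 4.6 -0.4 26.2] | q6 -1.63 cur yaw 107.7 TCP [0.5428 0.0047 0.0728] t 51.0 w 27.9 F [ 0.3 -0.3 -2.1]
```

```bash
python3 -m creep '[{"dr":[0,0,0],"delta_pos":[3.5,0,5],"jaw":255},{"dr":[0,0,0],"delta_pos":[0,0,8],"jaw":255},{"dr":[0,0,0],"delta_pos":[0,0,5],"jaw":255},{"dr":[0,0,0],"delta_pos":[0,0,2],"jaw":255},{"dr":[0,0,0],"delta_pos":[0,0,2],"jaw":255},{"dr":[0,0,0],"delta_pos":[0,0,0],"jaw":255}]'; python3 -c "
from h import *
goal(.541,.009,.0576,108)"
```

```text
time: 51.6
position: [0.5433, 0.0089, 0.0511]
tcp_rot: [0.002, 0.59, 0.807, 0.003]
wrist_force: [-0.4, 0.7, -1.3]
gripper_width: 0.0279
dr [ 0.007 -0.    -0.006] shift after turn [ 0.8 -2.1  4.5] | q6 -1.64 cur yaw 107.7 TCP [0.5433 0.0089 0.0511] t 51.6 w 27.9 F [-0.4  0.7 -1.3]
```

```bash
python3 -m creep '[{"dr":[0.004,0,0],"delta_pos":[0.5,-2,1.5],"jaw":255},{"dr":[0,0,0],"delta_pos":[0,0,1.5],"jaw":255},{"dr":[0,0,0],"delta_pos":[0,0,1],"jaw":255},{"dr":[0,0,0],"delta_pos":[0,0,0.5],"jaw":255},{"dr":[0,0,0],"delta_pos":[0,0,0],"jaw":255}]'; python3 -c "
from h import *
goal(.541,.009,.0576,108)"
```

```text
time: 52.1
position: [0.5414, 0.0089, 0.0467]
tcp_rot: [0.001, 0.59, 0.807, 0.001]
wrist_force: [-1.4, 0.9, -0.7]
gripper_width: 0.0276
dr [ 0.004  0.    -0.006] shift after turn [ 0.3 -0.3  0.1] | q6 -1.64 cur yaw 107.7 TCP [0.5414 0.0089 0.0467] t 52.1 w 27.6 F [-1.4  0.9 -0.7]
```

```bash
python3 -m creep '[{"dr":[0,0,0],"delta_pos":[0,0,0.7],"jaw":255},{"dr":[0,0,0],"delta_pos":[0,0,0.5],"jaw":255},{"dr":[0,0,0],"delta_pos":[0,0,0],"jaw":200},{"dr":[0,0,0],"delta_pos":[0,0,0],"jaw":140},{"dr":[0,0,0],"delta_pos":[0,0,0],"jaw":80},{"dr":[0,0,0],"delta_pos":[0,0,0],"jaw":80},{"dr":[0,0,0],"delta_pos":[0,0,-5],"jaw":80},{"dr":[0,0,0],"delta_pos":[0,0,-15],"jaw":80},{"dr":[0,0,0],"delta_pos":[0,0,-25],"jaw":80},{"dr":[0,0,0],"delta_pos":[0,0,-35],"jaw":80},{"dr":[0,0,0],"delta_pos":[0,0,-35],"jaw":80},{"dr":[0,0,-0.1],"delta_pos":[0,0,-20],"jaw":50},{"dr":[0,0,-0.14],"delta_pos":[0,0,0],"jaw":50},{"dr":[0,0,-0.145],"delta_pos":[0,0,0],"jaw":50},{"dr":[0,0,-0.145],"delta_pos":[0,0,0],"jaw":50},{"dr":[0,0,-0.145],"delta_pos":[0,0,0],"jaw":50},{"dr":[0,0,-0.145],"delta_pos":[0,0,0],"jaw":50},{"dr":[0,0,-0.145],"delta_pos":[0,0,0],"jaw":50},{"dr":[0,0,-0.145],"delta_pos":[0,0,0],"jaw":50},{"dr":[0,0,-0.14],"delta_pos":[0,0,0],"jaw":50}]'; python3 -m creep '[{"dr":[0,0,-0.05],"delta_pos":[0,0,0],"jaw":50},{"dr":[0,0,0],"delta_pos":[0,0,0],"jaw":50}]'; python3 -c "
from h import *
q=cams.capture('side');print([models.place_of(q,t)[:1] for t in ('lamb','cottage')])
goal(.607,-.2246,.2,3.7)"
```

```text
time: 54.1
position: [0.5417, 0.0084, 0.1936]
tcp_rot: [0.005, -0.015, 1.0, 0.001]
wrist_force: [-0.0, -0.6, 0.8]
gripper_width: 0.0706
time: 54.3
position: [0.5416, 0.0084, 0.1944]
tcp_rot: [0.005, -0.043, 0.999, 0.001]
wrist_force: [-0.8, -0.0, -0.3]
gripper_width: 0.0706
[[{'point': [0.5459, 0.0078, 0.0073], 'score': 0.93}], [{'point': [0.6093, -0.2291, 0.0154], 'score': 0.5}]]
dr [0.002 0.011 0.02 ] shift after turn [ -50.2 -236.7    5.2] | q6 -0.3 cur yaw -175.2 TCP [0.5416 0.0084 0.1942] t 54.45 w 70.6 F [ 0.2 -1.6  0.2]
```

```bash
python3 -m creep '[{"dr":[0,0.01,0.02],"delta_pos":[0,0,0],"jaw":50},{"dr":[0,0,0],"delta_pos":[-3,-12,0],"jaw":50},{"dr":[0,0,0],"delta_pos":[-6,-28,0],"jaw":50},{"dr":[0,0,0],"delta_pos":[-9,-40,0],"jaw":50},{"dr":[0,0,0],"delta_pos":[-9,-44,0],"jaw":50},{"dr":[0,0,0],"delta_pos":[-8,-42,0],"jaw":50},{"dr":[0,0,0],"delta_pos":[-7,-33,0],"jaw":50},{"dr":[0,0,0],"delta_pos":[-5,-20,0],"jaw":50},{"dr":[0,0,0],"delta_pos":[-2,-10,0],"jaw":50},{"dr":[0,0,0],"delta_pos":[-1,-5,0],"jaw":50},{"dr":[0,0,0],"delta_pos":[0,0,0],"jaw":50},{"dr":[0,0,0],"delta_pos":[0,0,0],"jaw":50},{"dr":[0,0,0],"delta_pos":[0,0,0],"jaw":50}]'; python3 -c "
from h import *
goal(.607,-.2246,.055,3.7)"
```

```text
time: 55.75
position: [0.608, -0.2345, 0.1925]
tcp_rot: [-0.002, -0.028, 1.0, 0.001]
wrist_force: [0.3, -0.6, -0.1]
gripper_width: 0.0703
dr [ 0.002 -0.003 -0.009] shift after turn [  0.3  10.  148.5] | q6 0.13 cur yaw -176.8 TCP [ 0.608  -0.2345  0.1925] t 55.75 w 70.3 F [ 0.3 -0.6 -0.1]
```

```bash
python3 -m creep '[{"dr":[0,0,-0.008],"delta_pos":[0,9,0],"jaw":50},{"dr":[0,0,0],"delta_pos":[0,0,5],"jaw":50},{"dr":[0,0,0],"delta_pos":[0,0,15],"jaw":50},{"dr":[0,0,0],"delta_pos":[0,0,22],"jaw":50},{"dr":[0,0,0],"delta_pos":[0,0,20],"jaw":50},{"dr":[0,0,0],"delta_pos":[0,0,12],"jaw":50},{"dr":[0,0,0],"delta_pos":[0,0,5],"jaw":50},{"dr":[0,0,0],"delta_pos":[0,0,0],"jaw":50},{"dr":[0,0,0],"delta_pos":[0,0,0],"jaw":50}]'; python3 -c "
from h import *
goal(.607,-.2246,.055,3.7)"
```

```text
time: 56.65
position: [0.6088, -0.219, 0.1131]
tcp_rot: [0.001, -0.036, 0.999, 0.001]
wrist_force: [-0.1, 0.8, 0.4]
gripper_width: 0.0705
dr [0.002 0.002 0.008] shift after turn [ 2.2 -5.5 69.1] | q6 0.12 cur yaw -175.9 TCP [ 0.6088 -0.219   0.1131] t 56.65 w 70.5 F [-0.1  0.8  0.4]
```

```bash
python3 -m creep '[{"dr":[0,0,0.006],"delta_pos":[2,-5,0],"jaw":50},{"dr":[0,0,0],"delta_pos":[0,0,0],"jaw":50},{"dr":[0,0,0],"delta_pos":[0,0,6],"jaw":50},{"dr":[0,0,0],"delta_pos":[0,0,14],"jaw":50},{"dr":[0,0,0],"delta_pos":[0,0,17],"jaw":50},{"dr":[0,0,0],"delta_pos":[0,0,14],"jaw":50},{"dr":[0,0,0],"delta_pos":[0,0,8],"jaw":50},{"dr":[0,0,0],"delta_pos":[0,0,4],"jaw":50},{"dr":[0,0,0],"delta_pos":[0,0,2],"jaw":50},{"dr":[0,0,0],"delta_pos":[0,0,0],"jaw":50}]'; python3 -c "
from h import *
goal(.607,-.2246,.055,3.7)"
```

```text
time: 57.65
position: [0.6081, -0.2251, 0.0448]
tcp_rot: [0.003, -0.033, 0.999, 0.001]
wrist_force: [-0.7, 1.1, 0.2]
gripper_width: 0.0702
dr [0.001 0.006 0.   ] shift after turn [1.1 0.6 0.8] | q6 0.12 cur yaw -176.3 TCP [ 0.6081 -0.2251  0.0448] t 57.65 w 70.2 F [-0.7  1.1  0.2]
```

```bash
python3 -m creep '[{"dr":[0,0,0],"delta_pos":[0,0,0],"jaw":255},{"dr":[0,0,0],"delta_pos":[0,0,0],"jaw":255},{"dr":[0,0,0],"delta_pos":[0,0,0],"jaw":255},{"dr":[0,0,0],"delta_pos":[0,0,0],"jaw":255},{"dr":[0,0,0],"delta_pos":[0,0,0],"jaw":255}]' 20; python3 -m creep '[{"dr":[0,0,0],"delta_pos":[0,0,-5],"jaw":255},{"dr":[0,0,0],"delta_pos":[0,0,-15],"jaw":255},{"dr":[0,0,0],"delta_pos":[0,0,-25],"jaw":255},{"dr":[0,0,0],"delta_pos":[0,0,-35],"jaw":255},{"dr":[0,0,0.06],"delta_pos":[0,0,-35],"jaw":255},{"dr":[0,0,0.11],"delta_pos":[0,0,-20],"jaw":255},{"dr":[0,0,0.12],"delta_pos":[0,0,-5],"jaw":255},{"dr":[0,0,0.11],"delta_pos":[0,0,0],"jaw":255},{"dr":[0,0,0.05],"delta_pos":[0,0,0],"jaw":255},{"dr":[0,0,0],"delta_pos":[0,0,0],"jaw":255}]'; python3 -c "
from h import *
goal(.491,.100,.2,158)"
```

```text
time: 58.15
position: [0.6093, -0.2252, 0.0467]
tcp_rot: [0.004, -0.033, 0.999, 0.0]
wrist_force: [-0.7, 0.2, -1.5]
gripper_width: 0.0401
time: 59.15
position: [0.6065, -0.2251, 0.1948]
tcp_rot: [0.003, 0.2, 0.98, 0.002]
wrist_force: [-0.4, 0.6, -2.3]
gripper_width: 0.0401
dr [ 0.005  0.006 -0.019] shift after turn [228.8 258.2   5.8] | q6 -0.35 cur yaw 156.9 TCP [ 0.6065 -0.2251  0.1948] t 59.15 w 40.1 F [-0.4  0.6 -2.3]
```

```bash
python3 -m creep '[{"dr":[0.004,0.006,-0.019],"delta_pos":[0,0,0],"jaw":255},{"dr":[0,0,0],"delta_pos":[9,10,0],"jaw":255},{"dr":[0,0,0],"delta_pos":[19,22,0],"jaw":255},{"dr":[0,0,0],"delta_pos":[28,31,0],"jaw":255},{"dr":[0,0,0],"delta_pos":[30,34,0],"jaw":255},{"dr":[0,0,0],"delta_pos":[30,34,0],"jaw":255},{"dr":[0,0,0],"delta_pos":[30,34,0],"jaw":255},{"dr":[0,0,0],"delta_pos":[27,30,0],"jaw":255},{"dr":[0,0,0],"delta_pos":[22,25,0],"jaw":255},{"dr":[0,0,0],"delta_pos":[14,16,0],"jaw":255},{"dr":[0,0,0],"delta_pos":[8,9,0],"jaw":255},{"dr":[0,0,0],"delta_pos":[4,5,0],"jaw":255},{"dr":[0,0,0],"delta_pos":[0,0,0],"jaw":255},{"dr":[0,0,0],"delta_pos":[0,0,0],"jaw":255},{"dr":[0,0,0],"delta_pos":[0,0,0],"jaw":255}]'; python3 -c "
from h import *
goal(.491,.100,.0515,158)"
```

```text
time: 60.65
position: [0.4825, 0.1022, 0.193]
tcp_rot: [-0.002, 0.179, 0.984, -0.0]
wrist_force: [0.0, 0.1, -2.2]
gripper_width: 0.0399
dr [-0.001 -0.005  0.023] shift after turn [ -8.8   1.1 152.5] | q6 -0.96 cur yaw 159.3 TCP [0.4825 0.1022 0.193 ] t 60.65 w 39.9 F [ 0.   0.1 -2.2]
```

```bash
python3 -m creep '[{"dr":[0,-0.004,0.018],"delta_pos":[-7,1,0],"jaw":255},{"dr":[0,0,0],"delta_pos":[0,0,5],"jaw":255},{"dr":[0,0,0],"delta_pos":[0,0,18],"jaw":255},{"dr":[0,0,0],"delta_pos":[0,0,28],"jaw":255},{"dr":[0,0,0],"delta_pos":[0,0,30],"jaw":255},{"dr":[0,0,0],"delta_pos":[0,0,22],"jaw":255},{"dr":[0,0,0],"delta_pos":[0,0,12],"jaw":255},{"dr":[0,0,0],"delta_pos":[0,0,5],"jaw":255},{"dr":[0,0,0],"delta_pos":[0,0,0],"jaw":255},{"dr":[0,0,0],"delta_pos":[0,0,0],"jaw":255}]'; python3 -c "
from h import *
goal(.491,.100,.0515,158)"
```

```text
time: 61.65
position: [0.4927, 0.0959, 0.067]
tcp_rot: [0.0, 0.193, 0.981, -0.001]
wrist_force: [1.5, -0.3, -0.8]
gripper_width: 0.0397
dr [-0.002  0.    -0.005] shift after turn [ 3.1  3.2 26.5] | q6 -0.98 cur yaw 157.7 TCP [0.4927 0.0959 0.067 ] t 61.65 w 39.7 F [ 1.5 -0.3 -0.8]
```

```bash
python3 -m creep '[{"dr":[0,0,0],"delta_pos":[2.5,2.5,5],"jaw":255},{"dr":[0,0,0],"delta_pos":[0,0,8],"jaw":255},{"dr":[0,0,0],"delta_pos":[0,0,5],"jaw":255},{"dr":[0,0,0],"delta_pos":[0,0,2],"jaw":255},{"dr":[0,0,0],"delta_pos":[0,0,2],"jaw":255},{"dr":[0,0,0],"delta_pos":[0,0,0],"jaw":255}]'; python3 -c "
from h import *
goal(.491,.100,.0515,158)"
```

```text
time: 62.25
position: [0.4927, 0.1003, 0.0452]
tcp_rot: [0.002, 0.193, 0.981, 0.001]
wrist_force: [-1.6, -0.7, -2.7]
gripper_width: 0.0399
dr [ 0.002  0.003 -0.004] shift after turn [ 1.4 -0.9  4.7] | q6 -0.98 cur yaw 157.7 TCP [0.4927 0.1003 0.0452] t 62.25 w 39.9 F [-1.6 -0.7 -2.7]
```

```bash
python3 -m creep '[{"dr":[0,0,0],"delta_pos":[1,-0.5,1.5],"jaw":255},{"dr":[0,0,0],"delta_pos":[0,0,1.5],"jaw":255},{"dr":[0,0,0],"delta_pos":[0,0,1],"jaw":255},{"dr":[0,0,0],"delta_pos":[0,0,0.7],"jaw":255},{"dr":[0,0,0],"delta_pos":[0,0,0],"jaw":255}]'; python3 -c "
from h import *
goal(.491,.100,.0515,158)"
```

```text
time: 62.75
position: [0.4918, 0.1005, 0.0407]
tcp_rot: [0.002, 0.193, 0.981, 0.001]
wrist_force: [0.2, 0.8, -0.9]
gripper_width: 0.0397
dr [ 0.002  0.004 -0.004] shift after turn [ 0.6 -0.7  0.2] | q6 -0.99 cur yaw 157.8 TCP [0.4918 0.1005 0.0407] t 62.75 w 39.7 F [ 0.2  0.8 -0.9]
```

```bash
python3 -m creep '[{"dr":[0,0,0],"delta_pos":[0,0,0.7],"jaw":255},{"dr":[0,0,0],"delta_pos":[0,0,0.5],"jaw":230},{"dr":[0,0,0],"delta_pos":[0,0,0],"jaw":150},{"dr":[0,0,0],"delta_pos":[0,0,0],"jaw":90},{"dr":[0,0,0],"delta_pos":[0,0,0],"jaw":50},{"dr":[0,0,0],"delta_pos":[0,0,0],"jaw":50},{"dr":[0,0,0],"delta_pos":[0,0,-5],"jaw":50},{"dr":[0,0,0],"delta_pos":[0,0,-15],"jaw":50},{"dr":[0,0,0],"delta_pos":[0,0,-25],"jaw":50},{"dr":[0,0,0],"delta_pos":[0,0,-35],"jaw":50},{"dr":[0,0,0],"delta_pos":[0,0,-40],"jaw":50},{"dr":[0,0,-0.1],"delta_pos":[0,0,-35],"jaw":80},{"dr":[0,0,-0.14],"delta_pos":[0,0,-10],"jaw":80},{"dr":[0,0,-0.145],"delta_pos":[0,0,0],"jaw":80},{"dr":[0,0,-0.145],"delta_pos":[0,0,0],"jaw":80},{"dr":[0,0,-0.145],"delta_pos":[0,0,0],"jaw":80},{"dr":[0,0,-0.12],"delta_pos":[0,0,0],"jaw":80},{"dr":[0,0,0],"delta_pos":[0,0,0],"jaw":80},{"dr":[0,0,0],"delta_pos":[0,0,0],"jaw":80}]'; python3 -c "
from h import *
q=cams.capture('side');print([models.place_of(q,t)[:1] for t in ('lamb','cottage','figure')])
goal(.6126,-.3156,.21,25.5)"
```

```text
time: 64.65
position: [0.4913, 0.0998, 0.2183]
tcp_rot: [0.005, -0.215, 0.977, 0.0]
wrist_force: [-0.5, -0.2, -0.4]
gripper_width: 0.0599
[[{'point': [0.4916, 0.0992, -0.0002], 'score': 0.47}], [{'point': [0.4923, 0.1017, 0.008], 'score': 0.64}], [{'point': [0.6115, -0.3152, 0.0123], 'score': 0.61}]]
dr [-0.001  0.01  -0.011] shift after turn [  69.3 -427.2   19. ] | q6 -0.16 cur yaw -155.1 TCP [0.4913 0.0998 0.218 ] t 64.85 w 60.3 F [-1.  -0.4  1. ]
```

```bash
python3 -m creep '[{"dr":[0,0.008,-0.01],"delta_pos":[2,-12,0],"jaw":80},{"dr":[0,0,0],"delta_pos":[4,-28,0],"jaw":80},{"dr":[0,0,0],"delta_pos":[6,-40,0],"jaw":80},{"dr":[0,0,0],"delta_pos":[7,-44,0],"jaw":80},{"dr":[0,0,0],"delta_pos":[7,-44,0],"jaw":80},{"dr":[0,0,0],"delta_pos":[7,-44,0],"jaw":80},{"dr":[0,0,0],"delta_pos":[7,-44,0],"jaw":80},{"dr":[0,0,0],"delta_pos":[7,-44,0],"jaw":80},{"dr":[0,0,0],"delta_pos":[7,-40,0],"jaw":80},{"dr":[0,0,0],"delta_pos":[5,-30,0],"jaw":80},{"dr":[0,0,0],"delta_pos":[4,-20,0],"jaw":80},{"dr":[0,0,0],"delta_pos":[2,-12,0],"jaw":80},{"dr":[0,0,0],"delta_pos":[1,-6,0],"jaw":80},{"dr":[0,0,0],"delta_pos":[0,0,0],"jaw":80},{"dr":[0,0,0],"delta_pos":[0,0,0],"jaw":80},{"dr":[0,0,0],"delta_pos":[0,0,0],"jaw":80}]'; python3 -c "
from h import *
goal(.6126,-.3156,.0745,25.5)"
```

```text
time: 66.45
position: [0.6095, -0.3113, 0.2153]
tcp_rot: [-0.001, -0.215, 0.977, 0.001]
wrist_force: [0.3, -0.2, 0.4]
gripper_width: 0.0605
dr [ 0.001 -0.001 -0.012] shift after turn [ -1.   -5.2 151.8] | q6 0.62 cur yaw -155.2 TCP [ 0.6095 -0.3113  0.2153] t 66.45 w 60.5 F [ 0.3 -0.2  0.4]
```

```bash
python3 -m creep '[{"dr":[0,0,-0.01],"delta_pos":[-1,-5,0],"jaw":80},{"dr":[0,0,0],"delta_pos":[0,0,5],"jaw":80},{"dr":[0,0,0],"delta_pos":[0,0,18],"jaw":80},{"dr":[0,0,0],"delta_pos":[0,0,25],"jaw":80},{"dr":[0,0,0],"delta_pos":[0,0,20],"jaw":80},{"dr":[0,0,0],"delta_pos":[0,0,10],"jaw":80},{"dr":[0,0,0],"delta_pos":[0,0,0],"jaw":80},{"dr":[0,0,0],"delta_pos":[0,0,0],"jaw":80}]'; python3 -c "
from h import *
goal(.6126,-.3156,.0745,25.5)"
```

```text
time: 67.25
position: [0.6144, -0.3125, 0.1369]
tcp_rot: [0.001, -0.222, 0.975, -0.0]
wrist_force: [0.2, -0.1, -0.4]
gripper_width: 0.0602
dr [-0.001  0.003  0.003] shift after turn [ 2.9 -2.  73.4] | q6 0.64 cur yaw -154.3 TCP [ 0.6144 -0.3125  0.1369] t 67.25 w 60.2 F [ 0.2 -0.1 -0.4]
```

```bash
python3 -m creep '[{"dr":[0,0,0],"delta_pos":[2.5,-2,0],"jaw":80},{"dr":[0,0,0],"delta_pos":[0,0,0],"jaw":80},{"dr":[0,0,0],"delta_pos":[0,0,6],"jaw":80},{"dr":[0,0,0],"delta_pos":[0,0,14],"jaw":80},{"dr":[0,0,0],"delta_pos":[0,0,18],"jaw":80},{"dr":[0,0,0],"delta_pos":[0,0,16],"jaw":80},{"dr":[0,0,0],"delta_pos":[0,0,8],"jaw":80},{"dr":[0,0,0],"delta_pos":[0,0,4],"jaw":80},{"dr":[0,0,0],"delta_pos":[0,0,2],"jaw":80},{"dr":[0,0,0],"delta_pos":[0,0,0],"jaw":80}]'; python3 -c "
from h import *
goal(.6126,-.3156,.0745,25.5)"
```

```text
time: 68.25
position: [0.6148, -0.3164, 0.0671]
tcp_rot: [0.004, -0.222, 0.975, -0.002]
wrist_force: [-0.4, 0.1, -0.1]
gripper_width: 0.0601
dr [-0.005  0.007  0.003] shift after turn [1.7 1.7 3.6] | q6 0.64 cur yaw -154.3 TCP [ 0.6148 -0.3164  0.0671] t 68.25 w 60.1 F [-0.4  0.1 -0.1]
```

```bash
python3 -m creep '[{"dr":[-0.003,0.005,0],"delta_pos":[1.5,1.5,2.5],"jaw":80},{"dr":[0,0,0],"delta_pos":[0,0,0],"jaw":255},{"dr":[0,0,0],"delta_pos":[0,0,0],"jaw":255},{"dr":[0,0,0],"delta_pos":[0,0,0],"jaw":255},{"dr":[0,0,0],"delta_pos":[0,0,0],"jaw":255},{"dr":[0,0,0],"delta_pos":[0,0,0],"jaw":255},{"dr":[0,0,0],"delta_pos":[0,0,0],"jaw":255}]' 20; python3 -m creep '[{"dr":[0,0,0],"delta_pos":[0,0,-5],"jaw":255},{"dr":[0,0,0],"delta_pos":[0,0,-15],"jaw":255},{"dr":[0,0,0],"delta_pos":[0,0,-25],"jaw":255},{"dr":[0,0,0],"delta_pos":[0,0,-35],"jaw":255},{"dr":[0,0,0],"delta_pos":[0,0,-35],"jaw":255},{"dr":[0,0,0],"delta_pos":[0,0,-20],"jaw":255},{"dr":[0,0,0],"delta_pos":[0,0,0],"jaw":255},{"dr":[0,0,0],"delta_pos":[0,0,0],"jaw":255}]'; python3 -c "
from h import *
goal(.605,.091,.21,25.5)"
```

```text
time: 68.95
position: [0.6138, -0.316, 0.0667]
tcp_rot: [0.002, -0.222, 0.975, -0.002]
wrist_force: [1.7, -0.2, -1.0]
gripper_width: 0.0293
time: 69.75
position: [0.6123, -0.3156, 0.2121]
tcp_rot: [0.003, -0.222, 0.975, -0.002]
wrist_force: [-0.1, 0.2, -2.5]
gripper_width: 0.0296
dr [-0.004  0.004  0.003] shift after turn [-168.5  370.1   13.1] | q6 0.64 cur yaw -154.3 TCP [ 0.6123 -0.3156  0.2121] t 69.75 w 29.6 F [-0.1  0.2 -2.5]
```

```bash
python3 -m creep '[{"dr":[-0.003,0.003,0],"delta_pos":[-4,9,0],"jaw":255},{"dr":[0,0,0],"delta_pos":[-10,20,0],"jaw":255},{"dr":[0,0,0],"delta_pos":[-15,32,0],"jaw":255},{"dr":[0,0,0],"delta_pos":[-17,38,0],"jaw":255},{"dr":[0,0,0],"delta_pos":[-18,40,0],"jaw":255},{"dr":[0,0,0],"delta_pos":[-18,40,0],"jaw":255},{"dr":[0,0,0],"delta_pos":[-18,40,0],"jaw":255},{"dr":[0,0,0],"delta_pos":[-17,38,0],"jaw":255},{"dr":[0,0,0],"delta_pos":[-15,34,0],"jaw":255},{"dr":[0,0,0],"delta_pos":[-12,26,0],"jaw":255},{"dr":[0,0,0],"delta_pos":[-9,19,0],"jaw":255},{"dr":[0,0,0],"delta_pos":[-6,12,0],"jaw":255},{"dr":[0,0,0],"delta_pos":[-3,6,0],"jaw":255},{"dr":[0,0,0],"delta_pos":[0,0,0],"jaw":255},{"dr":[0,0,0],"delta_pos":[0,0,0],"jaw":255},{"dr":[0,0,0],"delta_pos":[0,0,0],"jaw":255}]'; python3 -c "
from h import *
goal(.605,.091,.0717,25.5)"
```

```text
time: 71.35
position: [0.5925, 0.0923, 0.1927]
tcp_rot: [-0.016, -0.221, 0.975, 0.002]
wrist_force: [0.1, -0.1, -2.6]
gripper_width: 0.0293
dr [ 0.011 -0.03   0.   ] shift after turn [-10.7  -6.6 132. ] | q6 -0.02 cur yaw -154.5 TCP [0.5925 0.0923 0.1927] t 71.35 w 29.3 F [ 0.1 -0.1 -2.6]
```

```bash
python3 -m creep '[{"dr":[0.006,-0.015,0],"delta_pos":[-5,-3,0],"jaw":255},{"dr":[0.005,-0.013,0],"delta_pos":[-4,-2,3],"jaw":255},{"dr":[0,0,0],"delta_pos":[0,0,12],"jaw":255},{"dr":[0,0,0],"delta_pos":[0,0,22],"jaw":255},{"dr":[0,0,0],"delta_pos":[0,0,25],"jaw":255},{"dr":[0,0,0],"delta_pos":[0,0,20],"jaw":255},{"dr":[0,0,0],"delta_pos":[0,0,10],"jaw":255},{"dr":[0,0,0],"delta_pos":[0,0,4],"jaw":255},{"dr":[0,0,0],"delta_pos":[0,0,0],"jaw":255},{"dr":[0,0,0],"delta_pos":[0,0,0],"jaw":255}]'; python3 -c "
from h import *
goal(.605,.091,.0717,25.5)"
```

```text
time: 72.35
position: [0.6041, 0.0874, 0.0909]
tcp_rot: [0.001, -0.218, 0.976, -0.001]
wrist_force: [0.7, -0.4, -0.7]
gripper_width: 0.0296
dr [-0.002  0.002 -0.005] shift after turn [-2.3  2.8 30.2] | q6 -0.03 cur yaw -154.8 TCP [0.6041 0.0874 0.0909] t 72.35 w 29.6 F [ 0.7 -0.4 -0.7]
```

```bash
python3 -m creep '[{"dr":[0,0,0],"delta_pos":[-2,2.5,5],"jaw":255},{"dr":[0,0,0],"delta_pos":[0,0,8],"jaw":255},{"dr":[0,0,0],"delta_pos":[0,0,6],"jaw":255},{"dr":[0,0,0],"delta_pos":[0,0,3],"jaw":255},{"dr":[0,0,0],"delta_pos":[0,0,2],"jaw":255},{"dr":[0,0,0],"delta_pos":[0,0,1],"jaw":255},{"dr":[0,0,0],"delta_pos":[0,0,0],"jaw":255}]'; python3 -c "
from h import *
goal(.605,.091,.0717,25.5)"
```

```text
time: 73.05
position: [0.6064, 0.0916, 0.066]
tcp_rot: [0.003, -0.219, 0.976, -0.0]
wrist_force: [0.2, -0.2, -1.7]
gripper_width: 0.0294
dr [-0.002  0.006 -0.004] shift after turn [1.5 0.1 5.3] | q6 -0.03 cur yaw -154.8 TCP [0.6064 0.0916 0.066 ] t 73.05 w 29.4 F [ 0.2 -0.2 -1.7]
```

```bash
python3 -m creep '[{"dr":[0,0.004,0],"delta_pos":[1,0,2],"jaw":255},{"dr":[0,0,0],"delta_pos":[0,0,1.5],"jaw":255},{"dr":[0,0,0],"delta_pos":[0,0,1],"jaw":255},{"dr":[0,0,0],"delta_pos":[0,0,0.7],"jaw":255},{"dr":[0,0,0],"delta_pos":[0,0,0],"jaw":255}]'; python3 -c "
from h import *
goal(.605,.091,.0717,25.5)"
```

```text
time: 73.55
position: [0.6058, 0.0911, 0.0609]
tcp_rot: [0.001, -0.218, 0.976, -0.001]
wrist_force: [-0.1, -0.6, -2.3]
gripper_width: 0.0294
dr [-0.002  0.002 -0.005] shift after turn [0.8 0.2 0.2] | q6 -0.03 cur yaw -154.8 TCP [0.6058 0.0911 0.0609] t 73.55 w 29.4 F [-0.1 -0.6 -2.3]
```

```bash
python3 -m creep '[{"dr":[0,0,0],"delta_pos":[0,0,0.7],"jaw":255},{"dr":[0,0,0],"delta_pos":[0,0,0.7],"jaw":255},{"dr":[0,0,0],"delta_pos":[0,0,0],"jaw":255}]'; python3 -c "
from h import *
goal(.605,.091,.0717,25.5)"
```

```text
time: 73.85
position: [0.6061, 0.091, 0.0609]
tcp_rot: [0.002, -0.219, 0.976, -0.001]
wrist_force: [-0.1, -0.2, -2.1]
gripper_width: 0.0294
dr [-0.003  0.003 -0.004] shift after turn [1.  0.4 0.2] | q6 -0.03 cur yaw -154.7 TCP [0.6061 0.091  0.0609] t 73.85 w 29.4 F [-0.1 -0.2 -2.1]
```

```bash
python3 -m creep '[{"dr":[0,0,0],"delta_pos":[0,0,1.5],"jaw":255},{"dr":[0,0,0],"delta_pos":[0,0,1],"jaw":255},{"dr":[0,0,0],"delta_pos":[0,0,0],"jaw":255}]'; python3 -c "
from h import *
goal(.605,.091,.0717,25.5)"
```

```text
time: 74.15
position: [0.6066, 0.0909, 0.0609]
tcp_rot: [0.003, -0.219, 0.976, -0.001]
wrist_force: [-0.3, -0.5, -2.4]
gripper_width: 0.0297
dr [-0.004  0.005 -0.003] shift after turn [1.4 0.7 0.2] | q6 -0.03 cur yaw -154.7 TCP [0.6066 0.0909 0.0609] t 74.15 w 29.7 F [-0.3 -0.5 -2.4]
```

```bash
python3 -m creep '[{"dr":[0,0,0],"delta_pos":[-1,0,1.5],"jaw":255},{"dr":[0,0,0],"delta_pos":[0,0,1],"jaw":220},{"dr":[0,0,0],"delta_pos":[0,0,0.5],"jaw":170},{"dr":[0,0,0],"delta_pos":[0,0,0],"jaw":120},{"dr":[0,0,0],"delta_pos":[0,0,0],"jaw":70},{"dr":[0,0,0],"delta_pos":[0,0,0],"jaw":70},{"dr":[0,0,0],"delta_pos":[0,0,-5],"jaw":70},{"dr":[0,0,0],"delta_pos":[0,0,-15],"jaw":70},{"dr":[0,0,0],"delta_pos":[0,0,-25],"jaw":70},{"dr":[0,0,0],"delta_pos":[0,0,-35],"jaw":70},{"dr":[0,0,0],"delta_pos":[0,0,-40],"jaw":70},{"dr":[0,0,0],"delta_pos":[0,0,-30],"jaw":70},{"dr":[0,0,0],"delta_pos":[10,-20,0],"jaw":70},{"dr":[0,0,0],"delta_pos":[18,-40,0],"jaw":70},{"dr":[0,0,0],"delta_pos":[18,-40,0],"jaw":70},{"dr":[0,0,0],"delta_pos":[18,-40,0],"jaw":70},{"dr":[0,0,0],"delta_pos":[18,-40,0],"jaw":70},{"dr":[0,0,0],"delta_pos":[18,-40,0],"jaw":70},{"dr":[0,0,0],"delta_pos":[18,-40,0],"jaw":70},{"dr":[0,0,0],"delta_pos":[15,-25,0],"jaw":70}]'; python3 -m creep '[{"dr":[0,0,0],"delta_pos":[5,-10,0],"jaw":70},{"dr":[0,0,0],"delta_pos":[0,0,0],"jaw":70},{"dr":[0,0,0],"delta_pos":[0,0,0],"jaw":70}]'; python3 - <<'E'
from h import *
st()
for n in("top","side"):
    p=cams.capture(n); save(p,n+"_z.png"); P=cloud(p); X,Y,Z=P[...,0],P[...,1],P[...,2]
    print({t:[np.round(r["point"],3).tolist()+[r["score"]] for r in models.place_of(p,t)[:1]] for t in("ram","lamb","cottage","figure")})
    for t,c,r,lo,hi in [("figure",(.605,.091),.04,.045,.12),("cott",(.491,.1),.045,.055,.1),("lambfoot",(.541,.009),.05,.012,.02),("lambtop",(.541,.009),.05,.045,.1)]:
        m=(Z>lo)&(Z<hi)&(np.hypot(X-c[0],Y-c[1])<r); q=P[m][:,:2]*1000
        if len(q)>10: b=cv2.minAreaRect(q.astype(np.float32)); print(n,t,len(q),np.round(b[0],1),np.round(b[1],1),round(b[2],1))
E
```

```text
time: 76.15
position: [0.612, -0.2303, 0.2221]
tcp_rot: [0.006, -0.224, 0.975, -0.003]
wrist_force: [-0.5, 0.0, 0.1]
gripper_width: 0.0637
time: 76.45
position: [0.6109, -0.2458, 0.222]
tcp_rot: [0.005, -0.221, 0.975, -0.003]
wrist_force: [-0.0, 0.1, -0.1]
gripper_width: 0.0633
76.45 [ 0.6109 -0.2458  0.222 ] z [[-0.902, -0.432, 0.012], [-0.432, 0.902, -0.003], [-0.009, -0.008, -1.0]] F [-0.   0.1 -0.1] w 0.0633 q [-0.09  0.33 -0.06  0.   -1.17  0.53]
{'ram': [], 'lamb': [[0.54, 0.01, 0.004, 0.66]], 'cottage': [[0.488, 0.098, 0.007, 0.66]], 'figure': [[0.604, 0.088, 0.012, 0.8]]}
top figure 206 [602.9  90.8] [28.8 26.8] 61.9
top cott 324 [490.  100.7] [40.3 40.3] 67.4
top lambfoot 79 [539.4   8.7] [72.3 41.5] 16.6
top lambtop 182 [548.6  11. ] [74.  31.2] 24.5
{'ram': [[0.454, -0.222, 0.019, 0.76]], 'lamb': [[0.546, 0.009, 0.007, 0.57]], 'cottage': [[0.493, 0.098, 0.006, 0.9]], 'figure': [[0.607, 0.093, 0.008, 0.56]]}
side figure 270 [604.4  94. ] [29.7 27.4] 40.3
side cott 291 [490.  100.3] [42.7 40.4] 66.0
side lambfoot 216 [541.4  14.1] [67.6 39.7] 17.2
side lambtop 318 [547.   17.5] [73.  33.8] 6.4
```

View pics/side_z.png

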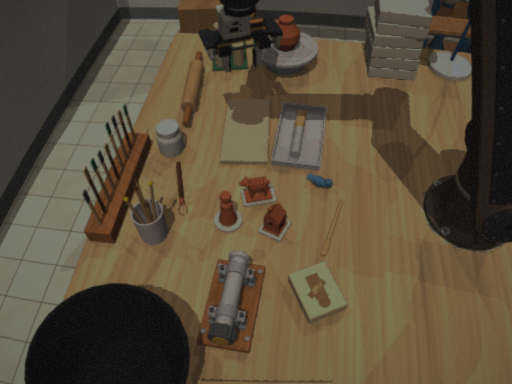

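The figure (228,210), lamb (257,190) and cottage (275,220) stand centred on their tiles. The ram lies in the tray at (298,133), the slab is empty and the gripper is clear. I'm handing in.

```bash
python3 -c "
from station import arm
print(arm.close_job())"
```

```text
the job is handed in; nothing more can be done
None
```

The job was handed in at about 77 s of the allowed 144 s. I moved the three pieces to the slab, drew the ram straight out into the tray, and put each piece back on its own tile.

| Item | Position at last check (m) | Target |
|---|---|---|
| Figure | (0.604, 0.092) | round tile, about (0.605, 0.091) |
| Cottage | (0.490, 0.100), turned about 67° | square tile, (0.491, 0.100), 68° |
| Lamb | (0.540, 0.009), turned about 17° | oblong tile, (0.541, 0.009), 17–18° |
| Ram | (0.454, -0.222), axis about 19 mm up | tray centre, about (0.450, -0.223); axis 17 mm up |

- **Limits:** every position I measured is within tolerance, all three pieces stood upright in the final picture, and the gripper was clear of everything. The ram's angle was only judged by eye in the final picture.
- **Disagreements:** the two cameras disagreed by about 3–6 mm on the figure and the lamb, with the side camera reading higher in y. In that last check the top camera did not find the ram, so its position comes from the side camera only.

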